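# Set the test dock's lane with its cam, gauge it, load the cells and close the hood

### The job

Get the cell test dock ready: swing its clear hood up, then turn the orange eccentric bolt until the lane fits the stepped gauge, and check it by sliding the gauge in flat through the lane's mouth, so that its narrow end goes in and its wide end stops at the mouth. Then put the gauge back on its green pad, lay every blue cell lengthwise on the floor of the lane, and lower the hood gently until it is fully closed. Leave the red dead cell and the other things on the bench alone.

Things in the scene. Friction and masses are not known exactly. Their poses are not given: they have to be found in the camera images.
- dock: Test dock: fixed grey plate 156 x 260 mm, 15 mm thick, turned up to 0.15 rad either way; origin on the table, axes: x from front to back, y along the lane, z up. On it a straight lane 165 mm long lies between two metal walls 8 mm high: the brass jaw (front, robot's side) and the aluminium fence (back). An 8 mm high stop closes the lane's far (+y) end.
- mouth (a point): Middle of the lane's open mouth (its -y end), on the lane floor, which is the plate's top. Axes as the dock's: y runs into the lane, x from the jaw towards the fence. The same level floor runs on 90 mm outside the mouth (-y) as an apron with a green strip; there is nothing above lane or apron while the hood is up.
- fence_face (a point): Point on the fence's inner face, at mid length of the lane (82.5 mm from the mouth) and floor height; axes as the dock's. The lane lies on its -x side. The fence is clamped where it is, up to 2 mm off nominal from start to start; leave it.
- jaw_face (a point): Point on the jaw's inner face, opposite fence_face, at mid length and floor height; axes as the dock's. Gap of the lane = x distance between jaw_face and fence_face. The jaw moves straight along dock x, only by the cam; both walls stay parallel.
- cam (a joint): Eccentric bolt that sets the jaw, 0 to 2.2 rad; it turns clockwise seen from above as the value grows, and the jaw opens by 7 mm per rad, from a gap of 22 mm (+-2 mm, the fence) at 0 to 37 mm at 2.2. It starts at 0 to 0.3 rad, too tight. It stays where left; turning it takes about 0.2 N m.
- cam_grip (a point): Centre of the bolt's orange upright wing grip, on the turning axis, 36 mm above the plate's top: a bar 44 mm long (along the dock's x at joint value 0 and along this point's own x always), 12 mm thick, reaching from 19 to 49 mm above the plate. Under it turns the steel eccentric disc with a red dot.
- gauge_grip (a point): Centre of the yellow upright grip of the steel stepped go/no-go gauge (0.12 kg), 35 mm above its underside. The grip is 30 mm long (gauge x), 14 mm thick (gauge y) and reaches from 16 to 50 mm above the underside. The gauge's x axis points to its nose: nose 40 mm ahead of this point, step 8 mm ahead, tail 32 mm behind.
- gauge_nose (a point): Foremost tip of the gauge, on its underside; axes as the gauge's. The steel block is 16 mm high: the narrow go end is 28 mm wide and 32 mm long, its last 14 mm tapering to a point; a square step leads to the wide no-go end, 33 mm wide and 40 mm long.
- pad_c (a point): Middle of the top of the gauge's green pad, a fixed plate 110 x 110 mm, 3 mm thick on the table; its own axes run along its edges.
- hood (a joint): Clear hood hinged along the dock's back, joint in rad: 0 closed over the lane, grows as it swings up and back, limit 1.75. Starts down, at 0 to 0.3; at 1.5 or more it is clear of the lane. Stiff hinge: it stays where it is left and needs about 3 N at the handle.
- hood_handle (a point): Centre of the hood's round blue handle bar, 10 mm thick, 68 mm long along the dock's y, with 37 mm free between bar and hood. It lies 154 mm from the hinge line along the hood, and 31 mm to the hood's outer side: closed, it is in front of the hood, 34 mm above the plate's top.
- hood_hinge (a point): Point on the hood's hinge line opposite the handle's centre, 3 mm above the plate's top. The hood turns about the dock's y axis through it. The closed hood is 112 mm deep (x), 172 mm wide (y) and 36 mm high; inside it clears 36 mm above the lane floor.
- mat: Thin black mat, 200 x 170 mm, 2 mm thick, fixed; the cells start lying on it.
- cell1_c (a point): Centre of a blue cell with a white band: block 36 mm long (its x axis), 26 x 26 mm across, 0.06 kg. Three or all of the four cells are there. Any long side may lie down and either end may lead.
- cell2_c (a point): Centre of a blue cell with a white band: block 36 mm long (its x axis), 26 x 26 mm across, 0.06 kg. Three or all of the four cells are there. Any long side may lie down and either end may lead.
- cell3_c (a point): Centre of a blue cell with a white band: block 36 mm long (its x axis), 26 x 26 mm across, 0.06 kg. Three or all of the four cells are there. Any long side may lie down and either end may lead.
- cell4_c (a point): Centre of a blue cell with a white band: block 36 mm long (its x axis), 26 x 26 mm across, 0.06 kg. Three or all of the four cells are there. Any long side may lie down and either end may lead.
- phone_a: Bystander: opened black phone, 148 x 70 x 9 mm; origin under its centre. Leave it alone.
- phone_b: Bystander: grey phone, 148 x 70 x 9 mm; origin under its centre. Leave it alone.
- driver: Bystander: screwdriver, 170 mm; origin under its centre. Leave it alone.
- tape: Bystander: yellow tape roll, 84 mm across, 20 mm high; origin under its centre. Leave it alone.
- jar: Bystander: amber jar, 52 mm across, 70 mm high; origin under its centre. Leave it alone.
- dead_cell: Bystander: red dead cell, 40 x 26 x 26 mm, not to be tested; origin under its centre. Leave it alone.
- bit_case: Bystander: black bit case, 90 x 150 x 36 mm; origin under its centre. Leave it alone.

How it is judged:
By the outcome, as a careful person would: the job done as asked, in the order asked, and still so for the second after the job is handed in, with the robot touching nothing.
Of cell1, cell2, cell3, cell4 only 3 to 4 are there at a start; the rules pass over those that are not, and their reading is None.
At some moment in a run one of cell1, cell2, cell3, cell4, gauge may be knocked a few centimetres aside while the robot is not near it.
Once in a run the grip may slacken for a moment while it holds something.
It also fails if it takes over 210 s, if anything falls off the work surface, if the arm or the gripper's body presses on something with over 40 N, if the wrist force passes 120 N, or if a joint passes its speed limit or range.

### The arm

A 7-joint arm with a two-finger parallel gripper is mounted at the origin on the work surface. World frame = base frame: x ahead of the robot, y to its left, z up, the work surface at z = 0. Lengths are in m, angles in rad, forces in N, time in s.
With the tool pointing down it reaches from about 0.4 to 0.925 m from the base axis. Payload 4.1 kg.
Tool frame: the origin (TCP) lies on the centre line of the jaws, within the pads' length; the fingertips stand 19 mm ahead of it and the grasp point (between the pads) is the TCP (nose_length is the distance from the TCP to the fingertips, in m); z points along the fingers, y is the direction in which the jaws open and shut (so a half turn about z gives the same grasp; the last joint's range is limited). The gripper opens to 85 mm and grips with 20 to 120 N. Pads are 22 mm wide; open, the fingers measure 114 mm over their backs; the gripper's body (76 mm by 85 mm) begins 54 mm behind the grasp point. The pads swing forward as they close: fully open they stand 13 mm farther back than shut.
Start: joints at [-1.426, 0.398, 0.045, 1.537, -0.019, 1.207, -0.051], TCP at [0.157, 0.631, 0.25] pointing down, gripper open.
Joint ranges: [-2.82, 2.82], [-0.49, 2.23], [-1.37, 1.46], [0, 2.46], [-1.36, 4.5], [0.23, 2], [-2.94, 2.94]. Speed limits (rad/s): [2.57, 2.57, 3.14, 3.14, 3.14, 3.14, 3.14].

### API

Orientations are given as a rotation vector (axis times angle).
In Python, from rig import * gives the robot as it stands. The module is installed in compiled form; this text tells all that it offers.
- The arm moves only by the tool jog_arm, never from a script. Its argument "plan" is a list of rows, each a list of 7 numbers: the turn, a rotation vector about the world's x, y, z in rad, then the shift along the world's x, y, z in mm, then the closure, from 0 (fully open) to 1 (shut). A call has exactly 5 rows; each row is the pose to reach, as a shift and turn from the pose commanded when the call began; what a row does not reach only later rows make up. A row lasts 1/8 s, in which the tool goes at most 62.5 mm and 10.7 degrees, less where a joint would pass 70% of its speed; a pose out of reach is approached as far as the arm can. A call with a gripper value outside its range is refused whole. The fingers move at their own pace and stop on an object; "squeeze" is the grip in N (left out, the last holds). Time passes only in rows, so rows that repeat a pose let the fingers close, or fill a call up. It gives the time, the measured TCP pose, the force and the opening at its end, in the units of the state.
- get_state(): the state, without advancing time (a new reading comes with each control period).
- snapshot(name): name is "scene" or "top"; returns the picture (480x640x3 uint8, red, green, blue); there is no depth.
- camera_model(name): a dict with "mtx" (3x3 intrinsics, pixels), "rvec" (rotation vector, rad) and "tvec" (3), from world to camera coordinates, as OpenCV has them. Camera axes: x right, y down, z forward; pixel columns grow to the right and rows downward; lengths in m; the calibration is good to about 2 mm. A picture is of the moment at which its call begins. camera_model takes no time and is no camera call.
- close_job(): hands the job in, once; it reports no verdict.
The state is a dict: "clock": time; "joint_positions": joint angles; "joint_velocities": joint speeds; "joint_torque": joint torques, N m; "eef_pos": TCP position; "ee_rot": TCP orientation; "force": force on the tool from outside, world axes, zero at the start; "wrist_torque": the same for the moment, N m; "finger_gap": finger opening in m.
Only numpy, scipy, OpenCV 4.12 (cv2) and the standard library are available. Lean on these libraries where they do the work, as an engineer would, in place of code of your own. Each camera call takes 0.05 s, during which the arm holds its last target.

## Working session

There is one attempt and no reset: what is moved stays moved. The work goes in short steps, Python scripts to look and compute and a tool call to move; the robot and the scene stay as the last step left them, time stands still between calls to the robot, and variables do not carry over. Pictures are saved under pics/ and viewed, and the job is handed in when it is done.

Besides the shell and the picture viewer there is one more tool, called after "Emit:" in YAML: its name, and indented under it one key for each argument. jog_arm: Moves the arm, as the interface text tells. Its arguments: {"type":"object","properties":{"plan":{"type":"array","items":{"type":"array","items":{"type":"number"}}},"squeeze":{"type":"number"}},"required":["plan"]}

```bash
mkdir -p pics; ls
python3 - <<'E'
from rig import *
import cv2
for n in ["scene","top"]:
    im=snapshot(n); cv2.imwrite(f"pics/{n}0.png",im[:,:,::-1]); m=camera_model(n); print(n,m)
    import numpy as np
    R=cv2.Rodrigues(np.array(m["rvec"]))[0]; print(-R.T@np.array(m["tvec"]).ravel())
print(get_state())
E
```

```text
pics
scene {'mtx': array([[474.09796784,   0.        , 324.21744372],
       [  0.        , 474.09796784, 244.19694875],
       [  0.        ,   0.        ,   1.        ]]), 'rvec': array([ 1.5869865 ,  1.78245129, -0.88204196]), 'tvec': array([ 0.06164315, -0.24825633,  1.58266604])}
[1.40565832 0.10312111 0.7640377 ]
top {'mtx': array([[462.00166568,   0.        , 317.99466362],
       [  0.        , 462.00166568, 237.60201949],
       [  0.        ,   0.        ,   1.        ]]), 'rvec': array([ 2.08443917, -2.13548802,  0.17832479]), 'tvec': array([0.01389836, 0.51109828, 1.05809337])}
[ 0.29983725 -0.02163985  1.13604821]
{'clock': 0.1, 'joint_positions': array([-1.42599982,  0.39911256,  0.04506744,  1.53773294, -0.01873123,
        1.20688763, -0.05069125]), 'joint_velocities': array([-0.00078665, -0.00219042, -0.00132983, -0.00519539, -0.00082445,
       -0.00189229,  0.00153471]), 'joint_torque': array([ 3.66854074e-03, -4.76267982e+01,  1.37037937e+00, -2.54950958e+01,
        1.20295415e-02,  5.01946080e-03, -3.32919996e-06]), 'eef_pos': array([0.15675843, 0.63027656, 0.24938084]), 'ee_rot': array([-3.81867032e-01, -3.11818900e+00,  2.69368142e-03]), 'force': array([-0.35947476, -0.76643678, -0.02144189]), 'wrist_torque': array([ 0.0395771 , -0.00863585, -0.00911716]), 'finger_gap': 0.08514916456286414}
```

View pics/scene0.png

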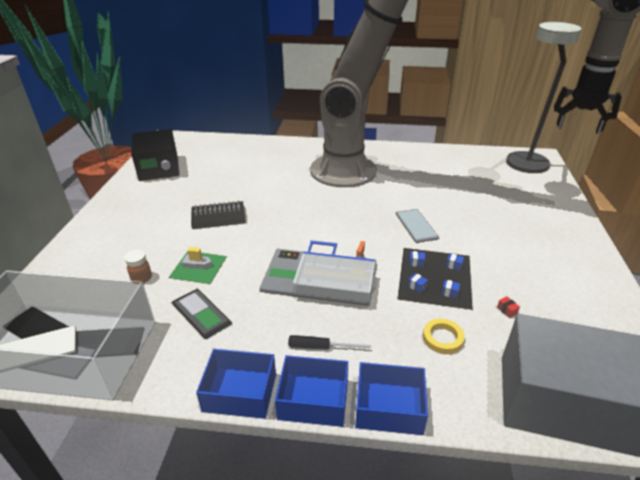

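View pics/top0.png

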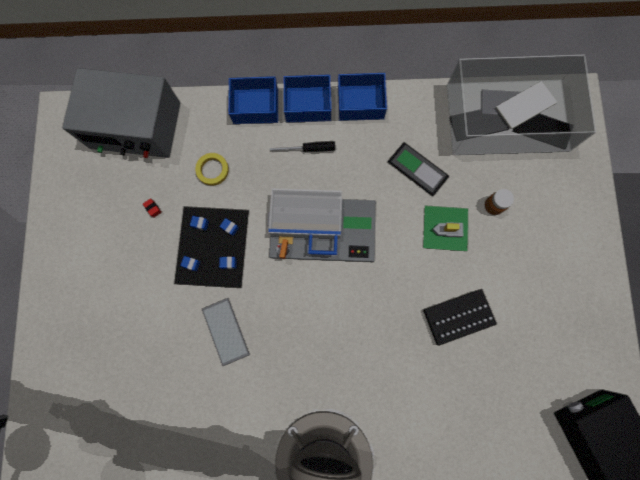

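```bash
cat > h.py <<'E'
from rig import *
import cv2, numpy as np
from scipy.spatial.transform import Rotation as Ro
from scipy.optimize import least_squares
def cam(n):
    m=camera_model(n); return m["mtx"],np.array(m["rvec"],float),np.array(m["tvec"],float)
def proj(n,P):
    K,r,t=cam(n); return cv2.projectPoints(np.asarray(P,float).reshape(-1,1,3),r,t,K,None)[0].reshape(-1,2)
def back(n,uv,z):
    K,r,t=cam(n); R=cv2.Rodrigues(r)[0]; c=-R.T@t
    uv=np.atleast_2d(np.asarray(uv,float)); d=(R.T@np.linalg.inv(K)@np.c_[uv,np.ones(len(uv))].T).T
    z=np.broadcast_to(z,len(uv)); return c+d*((z-c[2])/d[:,2])[:,None]
def crop(im,name,x0,y0,x1,y1,s,pts=None):
    c=cv2.resize(im[y0:y1,x0:x1],None,fx=s,fy=s,interpolation=cv2.INTER_CUBIC)[:,:,::-1].copy()
    # ticks every 10px
    for u in range((x0+9)//10*10,x1,10):
        cv2.line(c,(int((u-x0+.5)*s),0),(int((u-x0+.5)*s),6),(0,0,255),1)
        if u%20==0: cv2.putText(c,str(u),(int((u-x0)*s)-8,16),0,.35,(0,0,255),1)
    for v in range((y0+9)//10*10,y1,10):
        cv2.line(c,(0,int((v-y0+.5)*s)),(6,int((v-y0+.5)*s)),(0,0,255),1)
        if v%20==0: cv2.putText(c,str(v),(8,int((v-y0+.5)*s)+4),0,.35,(0,0,255),1)
    if pts is not None:
        for p in pts: cv2.circle(c,(int((p[0]-x0+.5)*s),int((p[1]-y0+.5)*s)),2,(255,0,255),-1)
    cv2.imwrite("pics/"+name,c)
E
python3 - <<'E'
from h import *
im=cv2.imread("pics/top0.png")[:,:,::-1]; crop(im,"t1.png",255,175,385,275,6)
im=cv2.imread("pics/scene0.png")[:,:,::-1]; crop(im,"s1.png",250,230,390,310,5)
E
```

```text
(no output)
```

View pics/t1.png

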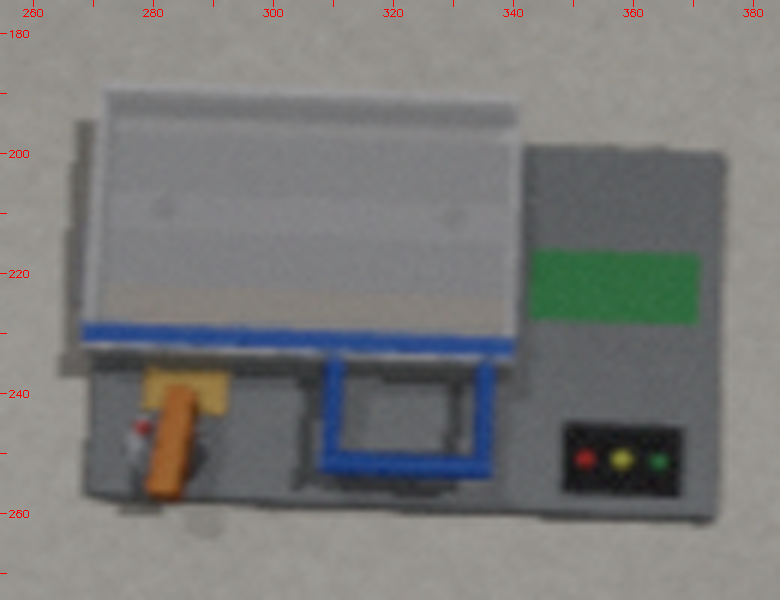

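View pics/s1.png

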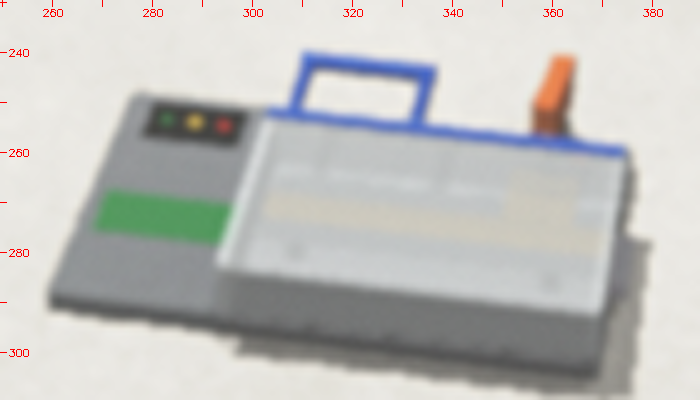

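Run:
```python
from h import *
T=lambda x,y:(x/6+255-.5,y/6+175-.5); S=lambda x,y:(x/5+250-.5,y/5+230-.5)
# plate corner local (x,y) front=-x ; -y is right in top
obs=[("top",T(714,521),(-.078,-.13)),("top",T(724,154),(.078,-.13)),("top",T(85,496),(-.078,.13)),
("scene",S(137,94),(-.078,-.13)),("scene",S(50,296),(.078,-.13))]
def W(p,l,z=.015):
    c,s=np.cos(p[2]),np.sin(p[2]); return [p[0]+c*l[0]-s*l[1],p[1]+s*l[0]+c*l[1],z]
for sel in (["top"],["scene"],["top","scene"]):
    f=lambda p:np.concatenate([proj(n,W(p,l))[0]-uv for n,uv,l in obs if n in sel])
    r=least_squares(f,[.5,0,0]); print(sel,r.x,r.fun.round(1))
p=r.x
for n,uv,l in obs: print(n,back(n,uv,.015),W(p,l))
# handle bar: triangulate ends
def tri(a,b):
    f=lambda X:np.concatenate([proj("top",X)[0]-a,proj("scene",X)[0]-b]); r=least_squares(f,[.5,0,.05]); return r.x,r.fun
print("handle -y end",tri(T(488,467),S(306,59)))
print("handle +y end",tri(T(326,466),S(430,74)))
```

```text
['top'] [ 0.54125958 -0.00857349 -0.06661948] [ 0.5  0.2  0.2 -0.3 -0.7  0.1]
['scene'] [ 0.54952572 -0.0058413  -0.0655329 ] [ 0.  -0.1 -0.   0.1]
['top', 'scene'] [ 0.54270968 -0.00776428 -0.05937824] [ 0.4 -0.7 -0.4 -1.3 -0.8 -0.1 -0.5 -1.6 -0.1 -1.7]
top [[ 0.45535517 -0.13191974  0.015     ]] [np.float64(0.45713250348724943), np.float64(-0.13290639452689315), 0.015]
top [[ 0.60959156 -0.14296099  0.015     ]] [np.float64(0.6128575737708971), np.float64(-0.14216395819953384), 0.015]
top [[0.47219665 0.12463092 0.015     ]] [np.float64(0.47256177627498397), np.float64(0.1266353892791863), 0.015]
scene [[ 0.46379974 -0.13037596  0.015     ]] [np.float64(0.45713250348724943), np.float64(-0.13290639452689315), 0.015]
scene [[ 0.61844079 -0.14072634  0.015     ]] [np.float64(0.6128575737708971), np.float64(-0.14216395819953384), 0.015]
handle -y end (array([ 0.47388832, -0.040268  ,  0.05292822]), array([ 0.07765327, -0.0121936 ,  0.0825006 ,  0.00194297]))
handle +y end (array([0.4763469 , 0.02299182, 0.050971  ]), array([ 0.4495295 , -0.05603543,  0.47119139, -0.00590944]))
```

Emit:
jog_arm:
  plan:
    - [0,0,-0.12,41,-43,0,0.2]
    - [0,0,-0.24,82,-86,0,0.3]
    - [0,0,-0.36,123,-129,0,0.4]
    - [0,0,-0.48,164,-172,0,0.5]
    - [0,0,-0.6,205,-215,0,0.5]
  squeeze: 20

```text
clock: 0.72
eef_pos: [0.3628, 0.4141, 0.2501]
ee_rot: [-1.292, -2.864, 0.0]
force: [-0.2, 0.3, 0.2]
finger_gap: 0.0429
```

Emit:
jog_arm:
  plan:
    - [0,0,-0.12,20,-49,0,0.5]
    - [0,0,-0.24,40,-98,0,0.5]
    - [0,0,-0.36,60,-147,0,0.5]
    - [0,0,-0.48,80,-196,0,0.5]
    - [0,0,-0.6,98,-246,0,0.5]

```text
clock: 1.35
eef_pos: [0.4601, 0.1681, 0.2502]
ee_rot: [-2.08, -2.354, -0.0]
force: [1.6, 0.9, 0.9]
finger_gap: 0.0427
```

Emit:
jog_arm:
  plan:
    - [0,0,-0.05,3,-40,-20,0.5]
    - [0,0,-0.1,6,-80,-40,0.5]
    - [0,0,-0.15,9,-120,-65,0.5]
    - [0,0,-0.193,13,-150,-85,0.5]
    - [0,0,-0.193,15,-177,-100,0.5]

```text
clock: 1.98
eef_pos: [0.4743, -0.0084, 0.1493]
ee_rot: [-2.294, -2.146, 0.002]
force: [-0.0, -0.2, -0.2]
finger_gap: 0.0426
```

Run:
```python
from h import *
im=snapshot("scene"); crop(im,"s2.png",230,160,400,310,4)
im=snapshot("top"); crop(im,"t2.png",255,175,385,275,5)
print(proj("scene",[get_state()["eef_pos"]]),proj("top",[get_state()["eef_pos"]]))
```

```text
[[322.54719319 209.59173583]] [[322.76774887 245.95586667]]
```

View pics/s2.png

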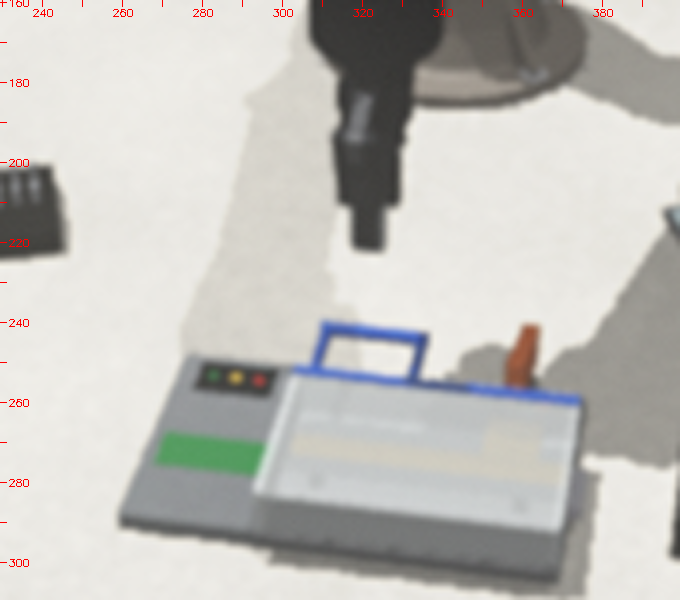

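View pics/t2.png

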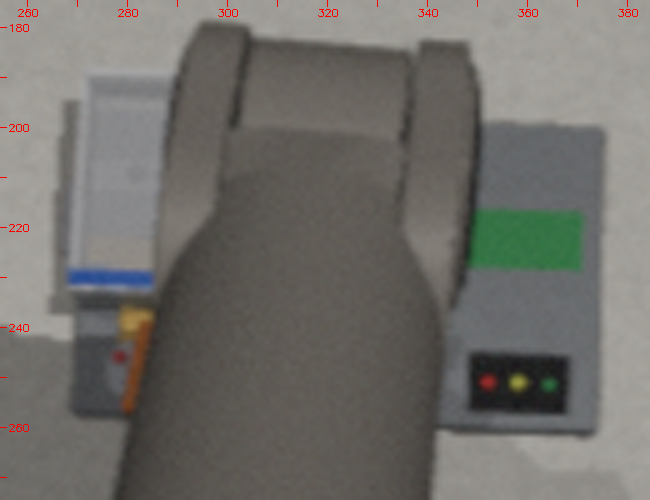

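Emit:
jog_arm:
  plan:
    - [0,0,0,0,0,-25,0.5]
    - [0,0,0,0,0,-55,0.5]
    - [0,0,0,0,0,-80,0.5]
    - [0,0,0,0,0,-97,0.5]
    - [0,0,0,0,0,-97,0.5]

```text
clock: 2.7
eef_pos: [0.4742, -0.0067, 0.0526]
ee_rot: [-2.292, -2.147, 0.003]
force: [-0.6, -0.6, -0.0]
finger_gap: 0.0431
```

Emit:
jog_arm:
  plan:
    - [0,0,0,0,0,0,0.7]
    - [0,0,0,0,0,0,0.9]
    - [0,0,0,0,0,0,1]
    - [0,0,0,0,0,0,1]
    - [0,0,0,0,0,0,1]

```text
clock: 3.32
eef_pos: [0.4767, -0.0071, 0.054]
ee_rot: [2.291, 2.145, 0.004]
force: [5.9, 0.1, -1.1]
finger_gap: 0.0093
```

Run:
```python
import numpy as np
d=lambda t:np.array([-154*np.cos(t)+31*np.sin(t),154*np.sin(t)+31*np.cos(t)])
t0=.03
for a,b in((.03,.5),(.5,1.05),(1.05,1.6)):
  for k in range(1,6):
    t=a+(b-a)*k/5; v=d(t)-d(a); print(round(t,2),(v[0]*.9978).round(1),(-v[0]*.0667).round(1),v[1].round(1))
```

```text
0.12 4.0 -0.3 14.2
0.22 9.3 -0.6 28.0
0.31 15.9 -1.1 41.2
0.41 23.7 -1.6 53.7
0.5 32.6 -2.2 65.4
0.61 11.8 -0.8 12.6
0.72 24.9 -1.7 23.8
0.83 39.1 -2.6 33.5
0.94 54.4 -3.6 41.6
1.05 70.4 -4.7 48.0
1.16 16.6 -1.1 4.6
1.27 33.6 -2.2 7.3
1.38 50.9 -3.4 8.1
1.49 68.1 -4.5 7.0
1.6 85.0 -5.7 4.0
```

Emit:
jog_arm:
  plan:
    - [0,0,0,6,0,14,1]
    - [0,0,0,11,-1,28,1]
    - [0,0,0,18,-1,41,1]
    - [0,0,0,26,-2,54,1]
    - [0,0,0,35,-2,65,1]

```text
clock: 3.95
eef_pos: [0.5072, -0.0091, 0.1184]
ee_rot: [-2.289, -2.143, 0.007]
force: [-6.0, 1.2, 0.5]
finger_gap: 0.0093
```

Emit:
jog_arm:
  plan:
    - [0,0,0,11,-1,13,1]
    - [0,0,0,24,-2,24,1]
    - [0,0,0,38,-3,34,1]
    - [0,0,0,54,-4,42,1]
    - [0,0,0,70,-5,48,1]

```text
clock: 4.58
eef_pos: [0.579, -0.0139, 0.1689]
ee_rot: [-2.29, -2.144, 0.002]
force: [-7.3, 2.0, 10.7]
finger_gap: 0.0093
```

Emit:
jog_arm:
  plan:
    - [0,0,0,17,-1,4,1]
    - [0,0,0,34,-2,7,1]
    - [0,0,0,51,-3,8,1]
    - [0,0,0,68,-5,7,1]
    - [0,0,0,85,-6,4,1]

```text
clock: 5.2
eef_pos: [0.6653, -0.0196, 0.1714]
ee_rot: [-2.292, -2.147, -0.0]
force: [-2.9, 2.7, 4.6]
finger_gap: 0.0088
```

Emit:
jog_arm:
  plan:
    - [0,0,0,0,0,0,0.6]
    - [0,0,0,0,0,0,0.5]
    - [0,0,0,0,0,10,0.5]
    - [0,0,0,0,0,50,0.5]
    - [0,0,0,-20,0,100,0.5]

```text
clock: 5.82
eef_pos: [0.6446, -0.0199, 0.2713]
ee_rot: [-2.293, -2.147, 0.002]
force: [-0.3, 0.2, -0.3]
finger_gap: 0.043
```

Emit:
jog_arm:
  plan:
    - [0,0,0,-50,25,20,0.5]
    - [0,0,0,-100,60,20,0.5]
    - [0,0,0,-140,110,20,0.5]
    - [0,0,0,-170,160,20,0.5]
    - [0,0,0,-200,210,20,0.5]

```text
clock: 6.45
eef_pos: [0.4436, 0.1909, 0.2915]
ee_rot: [-2.294, -2.146, -0.004]
force: [0.5, 1.1, -0.3]
finger_gap: 0.0427
```

Emit:
jog_arm:
  plan:
    - [0,0,0,-10,55,0,0.5]
    - [0,0,0,-20,110,0,0.4]
    - [0,0,0,-30,165,0,0.4]
    - [0,0,0,-30,165,0,0.4]
    - [0,0,0,-30,165,0,0.4]

```text
clock: 7.08
eef_pos: [0.4152, 0.3538, 0.2909]
ee_rot: [2.293, 2.146, 0.001]
force: [0.5, 0.1, 0.2]
finger_gap: 0.0516
```

Run:
```python
from h import *
im=snapshot("scene"); cv2.imwrite("pics/scene1.png",im[:,:,::-1]);crop(im,"s3.png",240,180,400,310,5)
im=snapshot("top"); cv2.imwrite("pics/top1.png",im[:,:,::-1]);crop(im,"t3.png",255,165,385,275,6)
```

```text
(no output)
```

View pics/s3.png

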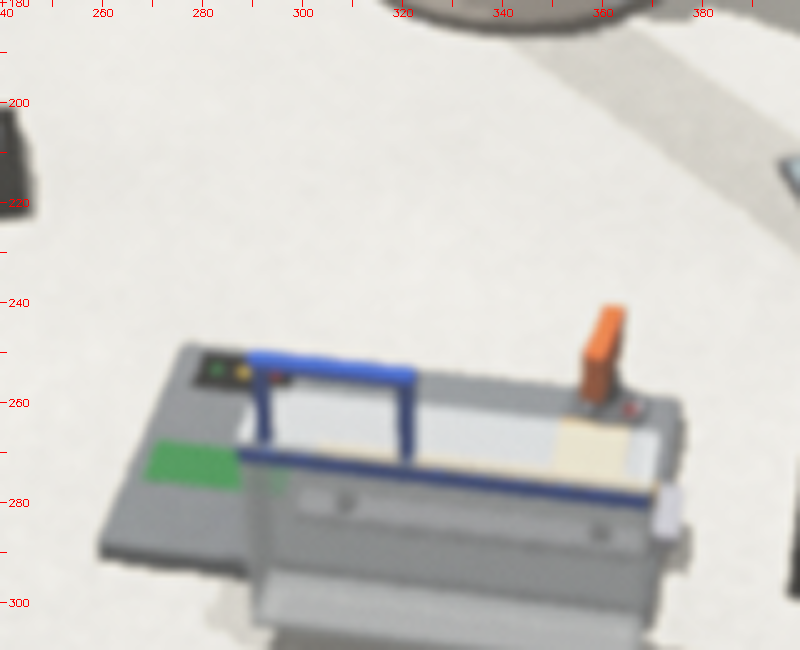

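View pics/t3.png

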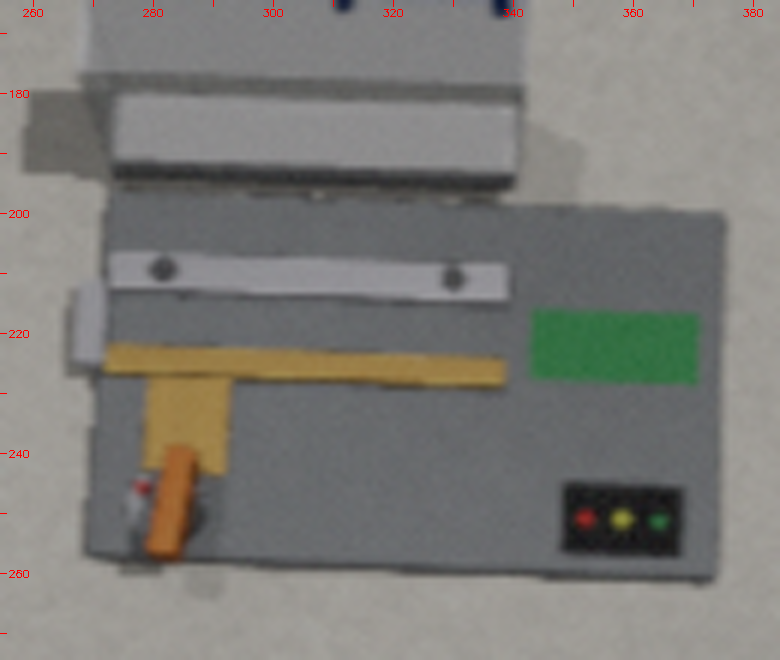

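Run:
```python
from h import *
T=lambda x,y:(x/6+255-.5,y/6+165-.5)
print("grip",back("top",T(171.5,502),.064))
print("fence r/l",back("top",T(508,302),.015),back("top",T(110,289),.015))
print("jaw r/l",back("top",T(507,360),.023),back("top",T(105,346),.023))
print("plate",back("top",T(714,581),.015),back("top",T(725,213),.015),back("top",T(84,556),.015))
print("strip",back("top",[T(530,310),T(700,315),T(697,385),T(528,375)],.015))
a=back("top",T(180,447),.064)-back("top",T(163,556),.064); print(np.arctan2(a[0,1],a[0,0]))
```

```text
grip [[0.48524409 0.08411065 0.064     ]]
fence r/l [[ 0.57436332 -0.05178508  0.015     ]] [[0.58459312 0.11401221 0.015     ]]
jaw r/l [[ 0.5479152  -0.05041306  0.023     ]] [[0.55838479 0.11518833 0.023     ]]
plate [[ 0.45535517 -0.13191974  0.015     ]] [[ 0.61001105 -0.14339647  0.015     ]] [[0.47220717 0.12504192 0.015     ]]
strip [[ 0.57069275 -0.06080507  0.015     ]
 [ 0.56659824 -0.13108849  0.015     ]
 [ 0.53699386 -0.12856203  0.015     ]
 [ 0.54311229 -0.05909686  0.015     ]]
-0.16063418264217205
```

```bash
cat > prof.py <<'E'
from h import *
import sys
def profile(im,n,z,yaw=-.064,y0=-.03,y1=.06,xs=np.arange(.52,.62,.0005),ref=(0.5,0.03)):
    c,s=np.cos(yaw),np.sin(yaw); out=[]
    ys=np.linspace(y0,y1,150)
    # dock coords relative to ref: X along dock x, Y along dock y ; P=ref+X*(c,s)+Y*(-s,c)
    X,Y=np.meshgrid(xs-ref[0],ys-ref[1]); P=np.stack([ref[0]+c*X-s*Y,ref[1]+s*X+c*Y,np.full_like(X,z)],-1)
    uv=proj(n,P).astype(np.float32).reshape(X.shape+(2,))
    v=cv2.remap(im,uv[...,0],uv[...,1],cv2.INTER_LINEAR).astype(float)
    return xs,v.mean(0)
E
python3 - <<'E'
from prof import *
im=cv2.imread("pics/top1.png")[:,:,::-1]
xs,v=profile(im,"top",.015,xs=np.arange(.53,.60,.001))
for x,r in zip(xs,v): print(round(x,4),r.round(0))
E
```

```text
0.53 [104. 106. 108.]
0.531 [104. 106. 108.]
0.532 [104. 106. 108.]
0.533 [103. 106. 108.]
0.534 [103. 105. 108.]
0.535 [103. 105. 108.]
0.536 [103. 105. 108.]
0.537 [103. 105. 107.]
0.538 [102. 103. 106.]
0.539 [100. 101. 103.]
0.54 [97. 96. 96.]
0.541 [94. 89. 83.]
0.542 [93. 84. 68.]
0.543 [103.  88.  61.]
0.544 [122. 102.  62.]
0.545 [140. 116.  67.]
0.546 [149. 123.  70.]
0.547 [153. 125.  71.]
0.548 [154. 126.  71.]
0.549 [154. 126.  71.]
0.55 [153. 125.  71.]
0.551 [153. 125.  72.]
0.552 [151. 124.  72.]
0.553 [148. 123.  75.]
0.554 [142. 120.  79.]
0.555 [132. 115.  84.]
0.556 [119. 109.  91.]
0.557 [110. 105.  98.]
0.558 [105. 104. 103.]
0.559 [103. 104. 105.]
0.56 [102. 104. 106.]
0.561 [102. 104. 106.]
0.562 [102. 104. 106.]
0.563 [102. 104. 106.]
0.564 [102. 104. 106.]
0.565 [102. 104. 106.]
0.566 [102. 104. 107.]
0.567 [102. 104. 107.]
0.568 [102. 104. 107.]
0.569 [102. 104. 106.]
0.57 [102. 104. 106.]
0.571 [102. 104. 106.]
0.572 [101. 103. 106.]
0.573 [101. 103. 105.]
0.574 [ 99. 101. 104.]
0.575 [ 97.  99. 101.]
0.576 [94. 95. 98.]
0.577 [90. 91. 94.]
0.578 [92. 92. 95.]
0.579 [105. 104. 108.]
0.58 [124. 123. 127.]
0.581 [138. 138. 142.]
0.582 [143. 143. 147.]
0.583 [144. 143. 148.]
0.584 [143. 142. 146.]
0.585 [141. 140. 145.]
0.586 [139. 139. 143.]
0.587 [139. 138. 142.]
0.588 [138. 137. 141.]
0.589 [138. 137. 141.]
0.59 [138. 138. 141.]
0.591 [138. 138. 141.]
0.592 [138. 137. 141.]
0.593 [136. 135. 139.]
0.594 [130. 129. 133.]
0.595 [119. 119. 122.]
0.596 [108. 109. 112.]
0.597 [103. 104. 107.]
0.598 [101. 103. 105.]
0.599 [100. 102. 104.]
```

Emit:
jog_arm:
  plan:
    - [0,0,0.17,10,-45,-10,0.5]
    - [0,0,0.34,20,-90,-20,0.5]
    - [0,0,0.51,30,-135,-30,0.5]
    - [0,0,0.68,40,-180,-40,0.5]
    - [0,0,0.85,50,-225,-50,0.5]

```text
clock: 7.8
eef_pos: [0.4651, 0.1267, 0.2406]
ee_rot: [1.2, 2.903, 0.002]
force: [0.7, -0.4, 0.3]
finger_gap: 0.0428
```

Emit:
jog_arm:
  plan:
    - [0,0,0.16,10,-25,-20,0.5]
    - [0,0,0.32,20,-45,-40,0.5]
    - [0,0,0.48,20,-45,-60,0.5]
    - [0,0,0.627,20,-45,-90,0.5]
    - [0,0,0.627,20,-45,-120,0.5]

```text
clock: 8.43
eef_pos: [0.4851, 0.0831, 0.1202]
ee_rot: [0.254, 3.13, 0.001]
force: [0.0, 0.1, -0.4]
finger_gap: 0.0429
```

Run:
```python
from h import *
im=snapshot("scene"); crop(im,"s4.png",240,180,400,310,5)
s=get_state(); print(s["eef_pos"],s["joint_positions"].round(2)); R=Ro.from_rotvec(s["ee_rot"]).as_matrix(); print(R[:,1],np.arctan2(R[1,1],R[0,1]))
```

```text
[0.48215342 0.08260131 0.11670282] [-0.63  0.3   0.44  2.06 -0.17  0.83  1.31]
[ 0.16171265  0.9868336  -0.00291081] 1.4083697303916278
```

View pics/s4.png

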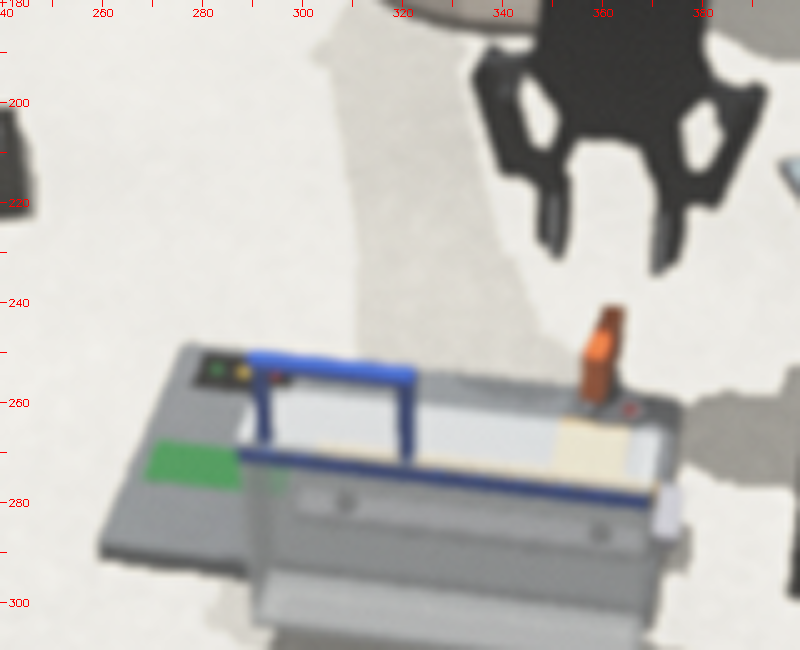

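Emit:
jog_arm:
  plan:
    - [0,0,0,0,1,-20,0.5]
    - [0,0,0,0,1,-40,0.5]
    - [0,0,0,0,1,-62,0.5]
    - [0,0,0,0,1,-62,0.5]
    - [0,0,0,0,1,-62,0.5]

```text
clock: 9.1
eef_pos: [0.4857, 0.0853, 0.0595]
ee_rot: [0.252, 3.13, 0.001]
force: [0.1, 0.2, 0.0]
finger_gap: 0.0426
```

Emit:
jog_arm:
  plan:
    - [0,0,0,0,0,0,0.7]
    - [0,0,0,0,0,0,0.9]
    - [0,0,0,0,0,0,1]
    - [0,0,0,0,0,0,1]
    - [0,0,0,0,0,0,1]
  squeeze: 50

```text
clock: 9.72
eef_pos: [0.4852, 0.0835, 0.0595]
ee_rot: [0.253, 3.131, -0.003]
force: [-2.5, -5.0, 8.2]
finger_gap: 0.0111
```

Emit:
jog_arm:
  plan:
    - [0,0,-0.1,0,-1,0,1]
    - [0,0,-0.2,0,-1,0,1]
    - [0,0,-0.3,0,-1,0,1]
    - [0,0,-0.4,0,-1,0,1]
    - [0,0,-0.5,0,-1,0,1]

```text
clock: 10.35
eef_pos: [0.4857, 0.0847, 0.0595]
ee_rot: [1.021, 2.97, 0.001]
force: [0.3, -0.4, 4.3]
finger_gap: 0.011
```

Emit:
jog_arm:
  plan:
    - [0,0,-0.13,0,0,0,1]
    - [0,0,-0.26,0,0,0,1]
    - [0,0,-0.39,0,0,0,1]
    - [0,0,-0.51,0,0,0,1]
    - [0,0,-0.51,0,0,0,1]

```text
clock: 10.98
eef_pos: [0.4868, 0.0856, 0.0595]
ee_rot: [1.731, 2.618, 0.005]
force: [1.7, 1.0, 4.3]
finger_gap: 0.011
```

Emit:
jog_arm:
  plan:
    - [0,0,0,0,0,0,0.6]
    - [0,0,0,0,0,0,0.5]
    - [0,0,0,0,0,20,0.5]
    - [0,0,0,0,0,70,0.5]
    - [0,0,0,0,-20,120,0.5]

```text
clock: 11.6
eef_pos: [0.484, 0.0657, 0.179]
ee_rot: [-1.729, -2.621, 0.003]
force: [1.2, 1.1, 0.7]
finger_gap: 0.0427
```

Run:
```python
from h import *
im=cv2.imread("pics/top1.png")[:,:,::-1]
crop(im,"t5.png",415,180,515,255,8)
im=cv2.imread("pics/scene1.png")[:,:,::-1]
crop(im,"s5.png",165,235,235,290,10)
```

```text
(no output)
```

View pics/t5.png

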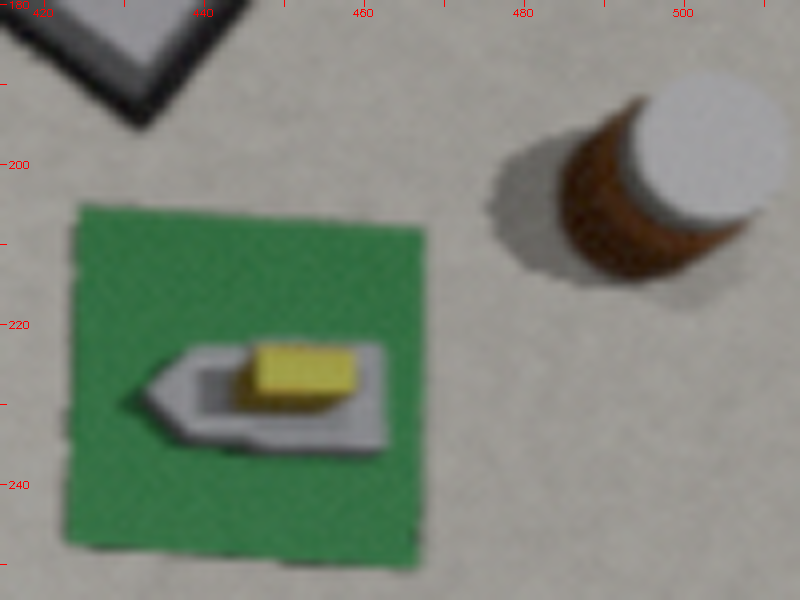

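View pics/s5.png

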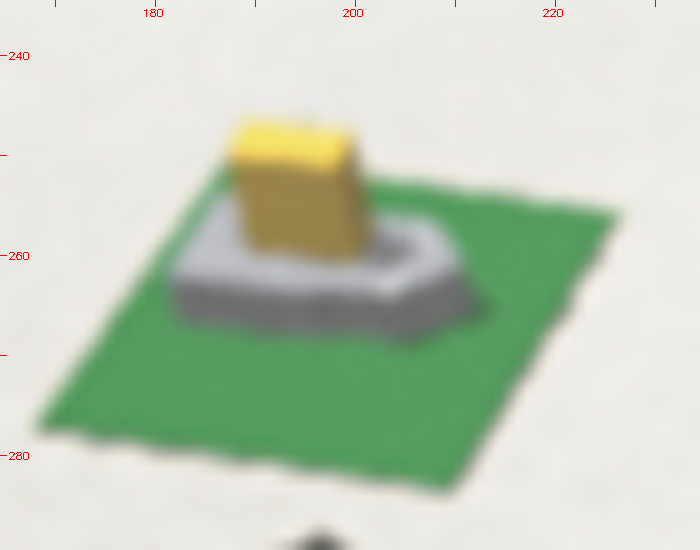

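```bash
cat > gz.py <<'E'
from h import *
E
python3 - <<'E'
from h import *
T=lambda x,y:(x/8+415-.5,y/8+180-.5)
g=back("top",T(306,370),.053)[0]; print("grip",g)
n=back("top",T(146,391),.019)[0]; t=back("top",[T(386,345),T(386,452)],.019); print("nose",n,"tail",t, t.mean(0))
a=n-t.mean(0); yaw=np.arctan2(a[1],a[0]); print(yaw,np.linalg.norm(a))
print("grip from nose",n-.04*np.array([np.cos(yaw),np.sin(yaw),0]))
e=back("top",[T(257,346),T(357,346),T(256,392),T(355,394)],.053); print(e); b=(e[0]+e[2]-e[1]-e[3])/2; print(np.arctan2(b[1],b[0]),np.linalg.norm(b))
p=back("top",[T(80,205),T(425,228),T(418,567),T(65,543)],.003); print("pad",p,p.mean(0)); d=p[0]-p[1];print(np.arctan2(d[1],d[0]))
import glob
im=snapshot("top"); cv2.imwrite("pics/top2.png",im[:,:,::-1]); crop(im,"t6.png",255,165,385,275,6)
E
```

```text
grip [ 0.53074829 -0.32022398  0.053     ]
nose [ 0.53274062 -0.2803162   0.019     ] tail [[ 0.54518251 -0.35460653  0.019     ]
 [ 0.51171685 -0.35189345  0.019     ]] [ 0.52844968 -0.35324999  0.019     ]
1.5120305889587693 0.07305990349054883
grip from nose [ 0.53039135 -0.32024716  0.019     ]
[[ 0.53846161 -0.30628215  0.053     ]
 [ 0.53764618 -0.33587348  0.053     ]
 [ 0.52446225 -0.30494318  0.053     ]
 [ 0.52305963 -0.33412124  0.053     ]]
1.5330725560383665 0.029405614160037515
pad [[ 0.5964207  -0.26749565  0.003     ]
 [ 0.58590766 -0.37455126  0.003     ]
 [ 0.47843417 -0.36348134  0.003     ]
 [ 0.48875326 -0.25582718  0.003     ]] [ 0.53737895 -0.31533886  0.003     ]
1.472908490861137
```

View pics/t6.png

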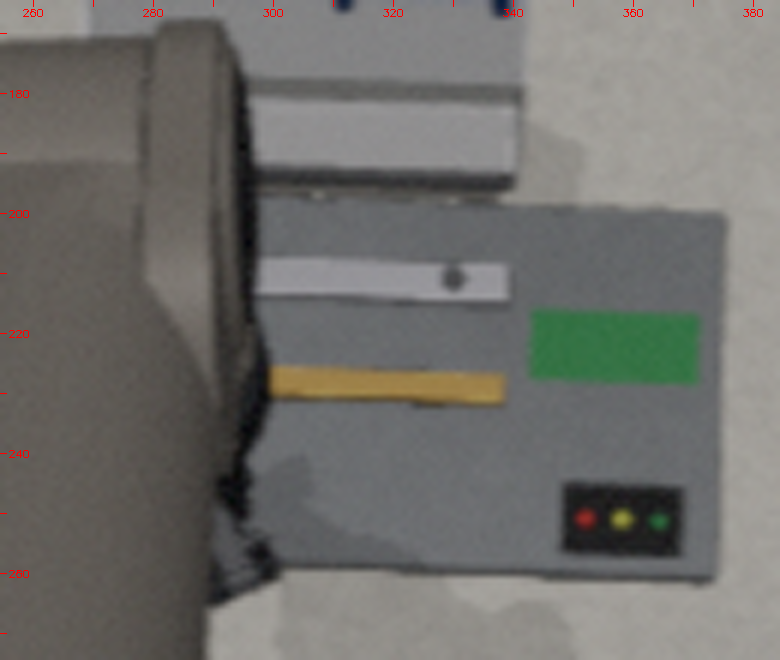

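```bash
cat >> prof.py <<'E'
def gap(im,y0=-.045,y1=.015):
    g=lambda lo,hi,ch:profile(im,"top",.023,y0=y0,y1=y1,xs=np.arange(lo,hi,.00025))
    xs,v=profile(im,"top",.023,y0=y0,y1=y1,xs=np.arange(.52,.60,.00025))
    k=v[:,0]-v[:,2]  # brass: red-blue
    br=k>30; i=np.where(br)[0].max(); 
    # sub: half level crossing
    half=k[br].max()/2; j=np.where(k>half)[0].max(); xj=xs[j]
    w=v.mean(1); m=xs>xj+.012; base=w[m][:20].mean(); 
    xx=xs[m]; ww=w[m]; top=ww.max(); f=xx[np.where(ww>(90+140)/2)[0].min()]
    return xj,f,(f-xj)*1e3,base,top
E
python3 - <<'E'
from prof import *
for n in("top1","top2"):
    im=cv2.imread(f"pics/{n}.png")[:,:,::-1]; print(n,gap(im))
im=cv2.imread(f"pics/top1.png")[:,:,::-1]; print(n,gap(im,-.045,-.01),gap(im,.05,.09))
E
```

```text
top1 (np.float64(0.5534999999999963), np.float64(0.5777499999999937), np.float64(24.24999999999733), np.float64(102.02444444444443), np.float64(145.20666666666668))
top2 (np.float64(0.5464999999999971), np.float64(0.5774999999999937), np.float64(30.999999999996586), np.float64(105.75355555555555), np.float64(148.10222222222222))
top2 (np.float64(0.5534999999999963), np.float64(0.5774999999999937), np.float64(23.999999999997357), np.float64(101.27199999999999), np.float64(145.37777777777777)) (np.float64(0.5534999999999963), np.float64(0.5777499999999937), np.float64(24.24999999999733), np.float64(104.97688888888891), np.float64(144.08))
```

Emit:
jog_arm:
  plan:
    - [0,0,-0.09,0,-45,0,0.5]
    - [0,0,-0.18,0,-90,0,0.5]
    - [0,0,-0.27,10,-135,0,0.5]
    - [0,0,-0.36,20,-185,0,0.5]
    - [0,0,-0.46,30,-235,0,0.5]

```text
clock: 12.28
eef_pos: [0.5144, -0.1714, 0.1779]
ee_rot: [-2.288, -2.151, 0.0]
force: [0.7, 0.4, 0.5]
finger_gap: 0.043
```

Emit:
jog_arm:
  plan:
    - [0,0,0,10,-50,-10,0.5]
    - [0,0,0,18,-100,-20,0.5]
    - [0,0,0,18,-149,-40,0.5]
    - [0,0,0,18,-149,-60,0.5]
    - [0,0,0,18,-149,-60,0.5]

```text
clock: 12.9
eef_pos: [0.5312, -0.3177, 0.116]
ee_rot: [-2.282, -2.151, 0.001]
force: [-0.4, 0.5, 0.7]
finger_gap: 0.0425
```

Run:
```python
from prof import *
for i in range(2):
    s=get_state(); print(s["clock"],s["eef_pos"],s["joint_positions"].round(2)); R=Ro.from_rotvec(s["ee_rot"]).as_matrix(); print(R[:,1],R[:,2],np.arctan2(R[1,1],R[0,1]))
    im=snapshot("top"); cv2.imwrite("pics/top3.png",im[:,:,::-1]);
im2=snapshot("scene"); cv2.imwrite("pics/scene3.png",im2[:,:,::-1])
crop(im2,"s7.png",150,180,250,290,6)
try: print(gap(im,-.045,.06))
except Exception as e: print(e)
```

```text
12.9 [ 0.5312374  -0.3176724   0.11599908] [-0.1   0.62  0.8   1.76 -0.52  1.    0.85]
[ 0.99823502 -0.05921649 -0.00449963] [-0.00430763  0.00336954 -0.99998505] -0.0592517575105153
12.95 [ 0.53244671 -0.31745317  0.11723533] [-0.1   0.62  0.8   1.76 -0.52  1.    0.85]
[ 0.99833127 -0.05770681 -0.00214464] [-0.0020121   0.00235478 -0.9999952 ] -0.057739015000741536
(np.float64(0.5464999999999971), np.float64(0.5587499999999958), np.float64(12.24999999999865), np.float64(116.72777777777779), np.float64(161.26222222222222))
```

View pics/s7.png

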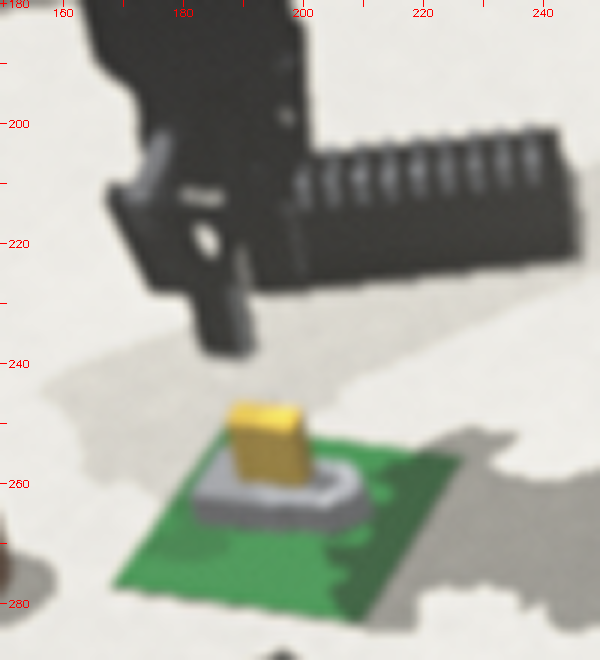

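View pics/top3.png

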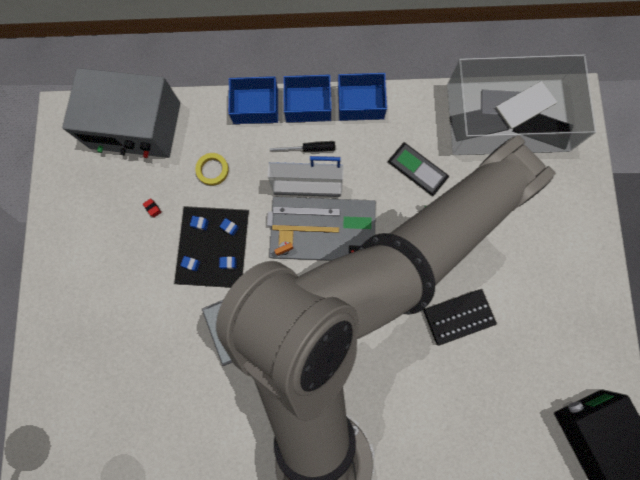

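Emit:
jog_arm:
  plan:
    - [0,0,0,0,0,-25,0.5]
    - [0,0,0,0,0,-50,0.5]
    - [0,0,0,0,0,-72,0.5]
    - [0,0,0,0,0,-72,0.5]
    - [0,0,0,0,0,-72,0.6]

```text
clock: 13.68
eef_pos: [0.5335, -0.3195, 0.0472]
ee_rot: [2.284, 2.154, 0.001]
force: [0.3, 0.0, 0.6]
finger_gap: 0.0344
```

Emit:
jog_arm:
  plan:
    - [0,0,0,0,0,0,0.7]
    - [0,0,0,0,0,0,0.85]
    - [0,0,0,0,0,0,1]
    - [0,0,0,0,0,0,1]
    - [0,0,0,0,0,0,1]
  squeeze: 40

```text
clock: 14.3
eef_pos: [0.5333, -0.3196, 0.0472]
ee_rot: [2.285, 2.154, 0.001]
force: [-1.2, 0.8, 5.7]
finger_gap: 0.0132
```

```bash
cat > st.py <<'E'
from h import *
P=[];A=[]
for i in range(1):
    s=get_state(); P.append(s["eef_pos"]); R=Ro.from_rotvec(s["ee_rot"]).as_matrix(); A.append(np.arctan2(R[1,1],R[0,1]))
print(s["clock"],np.mean(P,0).round(4),"yaw",np.mean(A).round(4),"z",R[:,2].round(3),"F",s["force"].round(1),"gap",round(s["finger_gap"],4),"q",s["joint_positions"].round(2))
E
python3 st.py
```

```text
14.3 [ 0.5333 -0.3196  0.0472] yaw -0.0591 z [ 0.001 -0.    -1.   ] F [-1.2  0.8  5.7] gap 0.0132 q [-0.05  0.7   0.73  1.8  -0.59  0.88  0.9 ]
```

Emit:
jog_arm:
  plan:
    - [0,0,0,0,0,20,1]
    - [0,0,0,0,0,50,1]
    - [0,0,0,5,40,60,1]
    - [0,0,-0.005,12,85,60,1]
    - [0,0,-0.005,18,130,60,1]

```text
clock: 14.92
eef_pos: [0.5512, -0.1879, 0.1073]
ee_rot: [2.291, 2.148, 0.001]
force: [0.6, 0.1, -1.1]
finger_gap: 0.0131
```

Emit:
jog_arm:
  plan:
    - [0,0,0,2,40,0,1]
    - [0,0,0,5,84,0,1]
    - [0,0,0,5,84,-20,1]
    - [0,0,0,5,84,-42,1]
    - [0,0,0,5,84,-42,1]

```text
clock: 15.55
eef_pos: [0.5541, -0.1057, 0.0631]
ee_rot: [-2.291, -2.146, 0.004]
force: [0.2, 0.2, -1.3]
finger_gap: 0.0137
```

```bash
python3 st.py
python3 - <<'E'
from h import *
im=snapshot("scene"); crop(im,"s8.png",240,190,400,310,5)
im=snapshot("top"); cv2.imwrite("pics/top4.png",im[:,:,::-1])
E
```

```text
15.55 [ 0.5541 -0.1057  0.0631] yaw -0.065 z [-0.004 -0.    -1.   ] F [ 0.2  0.2 -1.3] gap 0.0137 q [-0.48  0.6   0.78  1.93 -0.56  0.85  0.54]
```

View pics/s8.png

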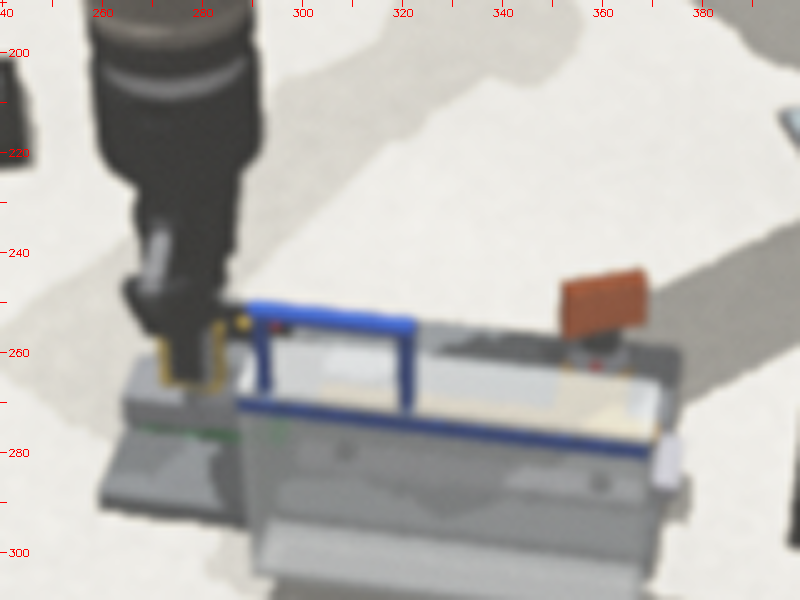

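View pics/top4.png

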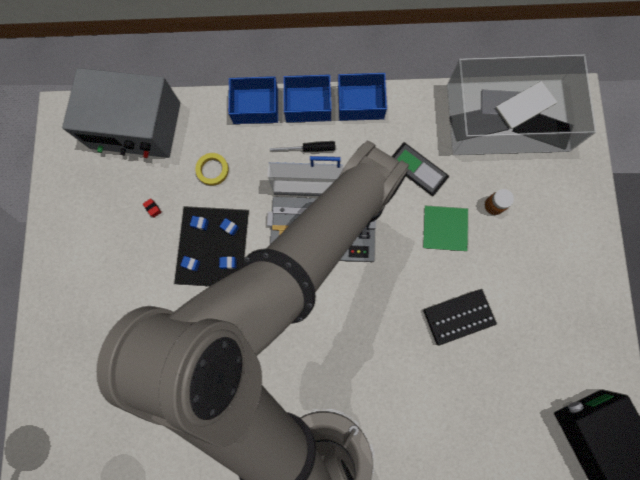

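Emit:
jog_arm:
  plan:
    - [0,0,0,-1,0,-3,1]
    - [0,0,0,-1,0,-5,1]
    - [0,0,0,-1,0,-6,1]
    - [0,0,0,-1,0,-6,1]
    - [0,0,0,-1,0,-6,1]

```text
clock: 16.27
eef_pos: [0.555, -0.1054, 0.0592]
ee_rot: [2.292, 2.149, 0.001]
force: [-2.1, 0.3, 5.9]
finger_gap: 0.0132
```

```bash
python3 st.py
```

```text
16.275 [ 0.555  -0.1054  0.0592] yaw -0.0642 z [ 0.001  0.    -1.   ] F [-2.1  0.3  5.9] gap 0.0132 q [-0.47  0.61  0.78  1.93 -0.57  0.84  0.55]
```

Emit:
jog_arm:
  plan:
    - [0,0,0,0,4,1,1]
    - [0,0,0,1,9,1,1]
    - [0,0,0,1,14,1,1]
    - [0,0,0,1,18,1,1]
    - [0,0,0,1.5,22,1,1]

```text
clock: 16.9
eef_pos: [0.5563, -0.0828, 0.0593]
ee_rot: [-2.291, -2.149, 0.0]
force: [0.7, 0.1, -0.4]
finger_gap: 0.0134
```

```bash
python3 st.py
python3 - <<'E'
from h import *
im=snapshot("scene"); crop(im,"s9.png",240,190,340,300,7)
E
```

```text
16.9 [ 0.5563 -0.0828  0.0593] yaw -0.0638 z [-0. -0. -1.] F [ 0.7  0.1 -0.4] gap 0.0134 q [-0.52  0.6   0.78  1.94 -0.57  0.83  0.51]
```

View pics/s9.png

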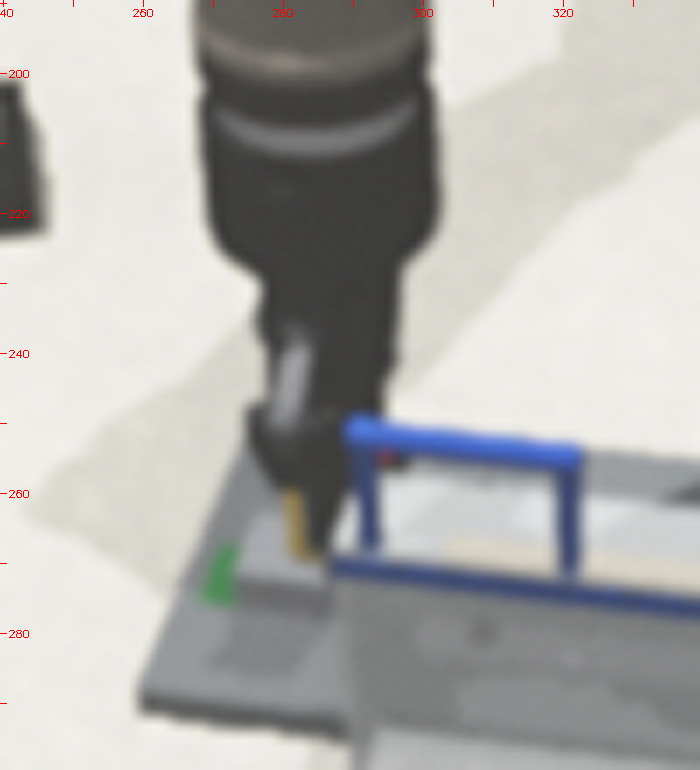

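Emit:
jog_arm:
  plan:
    - [0,0,0,0,4,-0.5,1]
    - [0,0,0,0.5,8,-0.5,1]
    - [0,0,0,1,12,-0.5,1]
    - [0,0,0,1,16,-0.5,1]
    - [0,0,0,1,18,-0.5,1]

```text
clock: 17.58
eef_pos: [0.5579, -0.0656, 0.0593]
ee_rot: [2.29, 2.148, 0.001]
force: [1.5, -4.3, 4.6]
finger_gap: 0.0134
```

```bash
python3 st.py
```

```text
17.575 [ 0.5579 -0.0656  0.0593] yaw -0.0641 z [ 0.001 -0.001 -1.   ] F [ 1.5 -4.3  4.6] gap 0.0134 q [-0.55  0.6   0.78  1.94 -0.57  0.83  0.48]
```

Emit:
jog_arm:
  plan:
    - [0,0,0,0,2,0.5,1]
    - [0,0,0,0,4,0.5,1]
    - [0,0,0,0.5,6,0.5,1]
    - [0,0,0,0.5,7,0.5,1]
    - [0,0,0,0.5,7,0.5,1]

```text
clock: 18.2
eef_pos: [0.5577, -0.058, 0.0592]
ee_rot: [-2.291, -2.149, 0.0]
force: [-0.8, -2.6, 3.2]
finger_gap: 0.0136
```

```bash
python3 st.py
```

```text
18.2 [ 0.5577 -0.058   0.0592] yaw -0.0638 z [-0.  0. -1.] F [-0.8 -2.6  3.2] gap 0.0136 q [-0.56  0.6   0.78  1.94 -0.57  0.83  0.47]
```

Emit:
jog_arm:
  plan:
    - [0,0,0,0,1,0,1]
    - [0,0,0,0,2,0,1]
    - [0,0,0,0,3,0,1]
    - [0,0,0,0,4,0,1]
    - [0,0,0,0,4,0,1]

```text
clock: 18.82
eef_pos: [0.5578, -0.0565, 0.0594]
ee_rot: [2.29, 2.146, -0.003]
force: [0.2, -6.7, 0.8]
finger_gap: 0.0129
```

```bash
python3 st.py
```

```text
18.825 [ 0.5578 -0.0565  0.0594] yaw -0.065 z [ 0.001 -0.004 -1.   ] F [ 0.2 -6.7  0.8] gap 0.0129 q [-0.57  0.6   0.78  1.94 -0.57  0.83  0.46]
```

Emit:
jog_arm:
  plan:
    - [0,0,0,0,1,0,1]
    - [0,0,0,0,2,0,1]
    - [0,0,0,0,3,0,1]
    - [0,0,0,0,3,0,1]
    - [0,0,0,0,3,0,1]

```text
clock: 19.45
eef_pos: [0.5577, -0.0561, 0.0596]
ee_rot: [2.289, 2.142, -0.006]
force: [0.3, -11.7, -0.9]
finger_gap: 0.0135
```

```bash
python3 st.py;  python3 - <<'E'
from h import *
im=snapshot("scene"); crop(im,"s10.png",240,200,340,300,7)
im=snapshot("top"); crop(im,"t10.png",255,150,385,275,5)
E
```

```text
19.45 [ 0.5577 -0.0561  0.0596] yaw -0.0662 z [ 0.002 -0.007 -1.   ] F [  0.3 -11.7  -0.9] gap 0.0135 q [-0.57  0.6   0.79  1.94 -0.57  0.83  0.45]
```

View pics/s10.png

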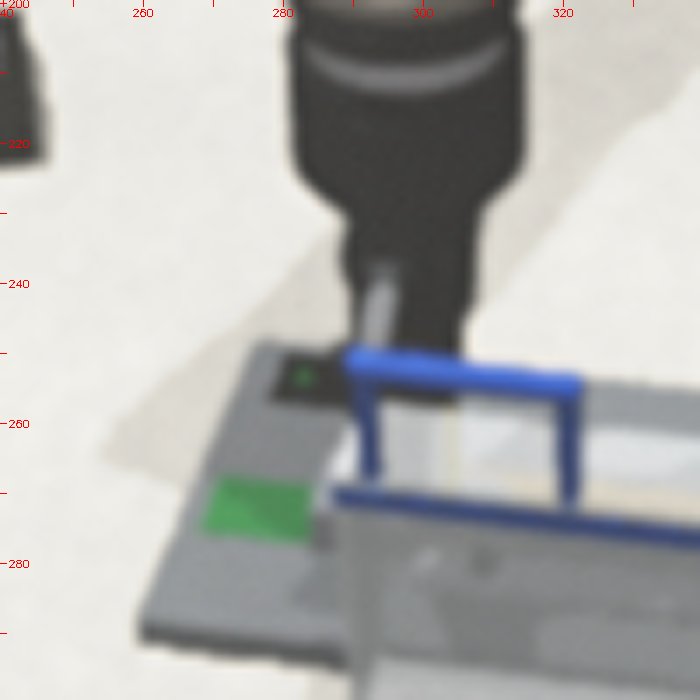

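View pics/t10.png

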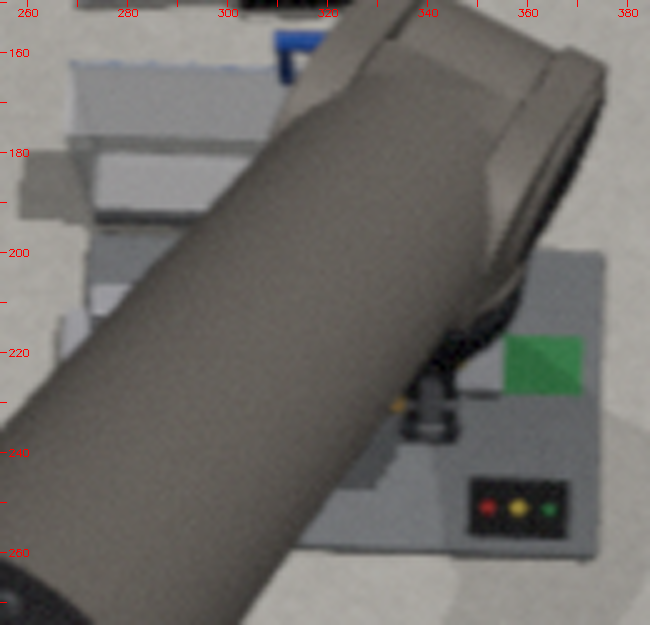

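Emit:
jog_arm:
  plan:
    - [0,0,0,-0.5,-8,0.3,1]
    - [0,0,0,-1.5,-22,0.5,1]
    - [0,0,0,-2.5,-38,0.5,1]
    - [0,0,0,-3.5,-54,1,1]
    - [0,0,0,-3.5,-56,20,1]

```text
clock: 20.18
eef_pos: [0.5525, -0.1092, 0.079]
ee_rot: [-2.294, -2.144, 0.004]
force: [1.3, 0.2, -0.9]
finger_gap: 0.0128
```

Emit:
jog_arm:
  plan:
    - [0,0,0,-2,-40,25,1]
    - [0,0,0,-5,-85,25,1]
    - [0,0,0,-9,-135,25,1]
    - [0,0,0,-13,-185,25,1]
    - [0,0,0,-16,-211,20,1]

```text
clock: 20.8
eef_pos: [0.5379, -0.3221, 0.1014]
ee_rot: [2.292, 2.143, -0.0]
force: [0.3, -0.2, -1.7]
finger_gap: 0.0131
```

```bash
python3 st.py;  python3 - <<'E'
from h import *
im=snapshot("scene"); crop(im,"s11.png",150,180,250,290,6)
E
```

```text
20.8 [ 0.5379 -0.3221  0.1014] yaw -0.0672 z [ 0.002 -0.003 -1.   ] F [ 0.3 -0.2 -1.7] gap 0.0131 q [-0.09  0.64  0.79  1.76 -0.54  0.97  0.85]
```

View pics/s11.png

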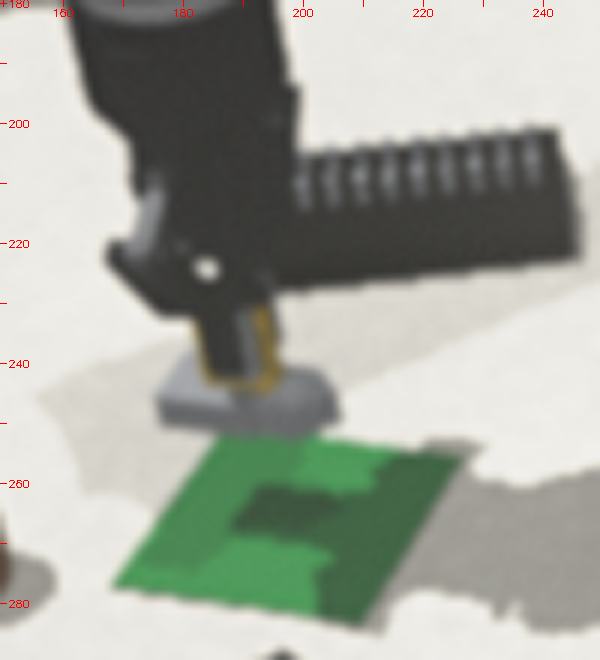

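Emit:
jog_arm:
  plan:
    - [0,0,0,0,1,-20,1]
    - [0,0,0,0,1,-38,1]
    - [0,0,0,0,1,-48,1]
    - [0,0,0,0,1,-52,1]
    - [0,0,0,0,1,-52,1]

```text
clock: 21.48
eef_pos: [0.5388, -0.3166, 0.0474]
ee_rot: [2.29, 2.15, 0.001]
force: [0.9, -0.5, -1.8]
finger_gap: 0.0132
```

```bash
python3 st.py
```

```text
21.475 [ 0.5388 -0.3166  0.0474] yaw -0.063 z [ 0.  0. -1.] F [ 0.9 -0.5 -1.8] gap 0.0132 q [-0.06  0.7   0.74  1.79 -0.6   0.89  0.89]
```

Emit:
jog_arm:
  plan:
    - [0,0,0,0,0,-1,1]
    - [0,0,0,0,0,-1.5,1]
    - [0,0,0,0,0,-1.5,0.8]
    - [0,0,0,0,0,-1.5,0.6]
    - [0,0,0,0,0,0,0.5]

```text
clock: 22.1
eef_pos: [0.5383, -0.3171, 0.0471]
ee_rot: [-2.291, -2.149, 0.0]
force: [-0.2, 0.0, 0.3]
finger_gap: 0.0426
```

Emit:
jog_arm:
  plan:
    - [0,0,0,0,0,0,0.5]
    - [0,0,0,0,0,15,0.5]
    - [0,0,0,0,0,60,0.5]
    - [0,0,0,0,0,110,0.5]
    - [0,0,0,-20,40,150,0.5]

```text
clock: 22.72
eef_pos: [0.5191, -0.2804, 0.2011]
ee_rot: [2.291, 2.14, -0.0]
force: [0.4, 1.1, 1.2]
finger_gap: 0.0429
```

Run:
```python
from h import *
im=snapshot("top"); cv2.imwrite("pics/top5.png",im[:,:,::-1]); crop(im,"t11.png",170,200,255,295,8)
im=snapshot("scene"); cv2.imwrite("pics/scene5.png",im[:,:,::-1]); crop(im,"s12.png",390,235,480,310,8)
crop(im,"s12b.png",150,180,250,290,5)
```

```text
(no output)
```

View pics/t11.png

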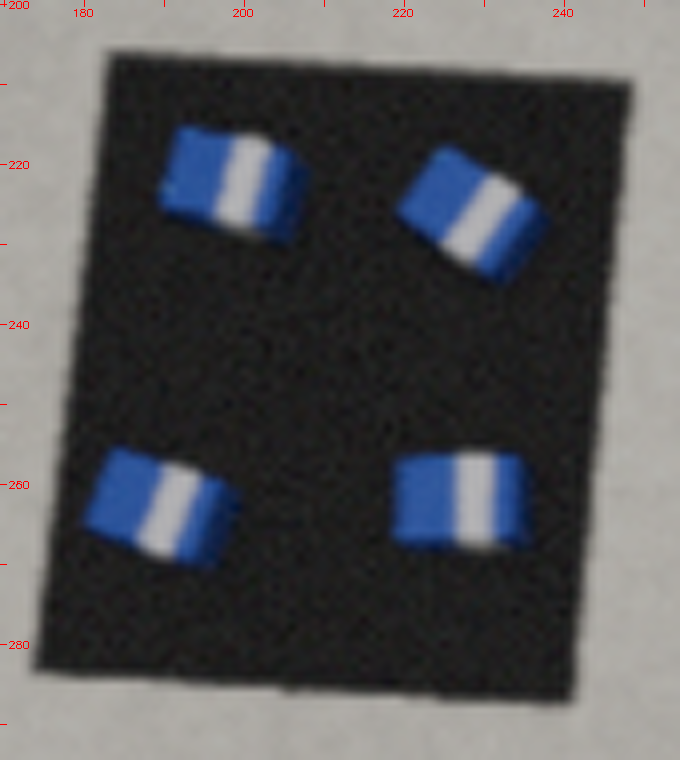

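View pics/s12.png

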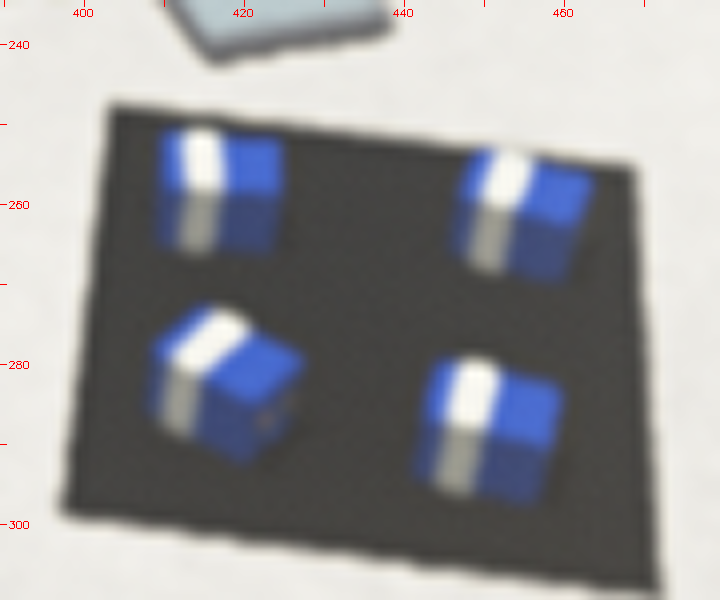

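View pics/s12b.png

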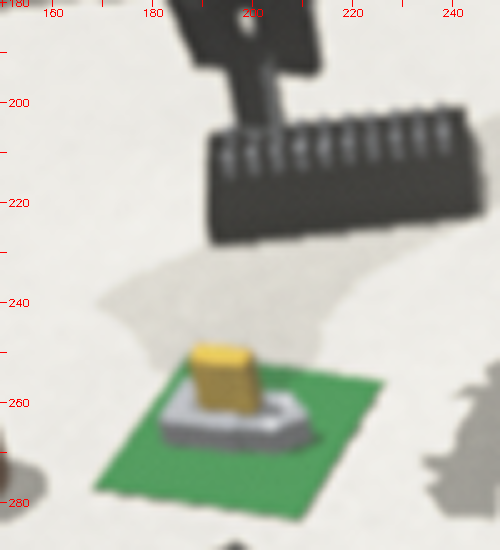

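```bash
cat > cells.py <<'E'
from h import *
from scipy.optimize import minimize
def segm(im,win,s=8):
    x0,y0,x1,y1=win
    c=cv2.resize(im[y0:y1,x0:x1],None,fx=s,fy=s,interpolation=cv2.INTER_CUBIC)
    return c
def hull(n,p,zc,s,x0,y0,L=.036,Wd=.026,H=.026):
    c,si=np.cos(p[2]),np.sin(p[2])
    P=[[p[0]+c*a*L/2-si*b*Wd/2,p[1]+si*a*L/2+c*b*Wd/2,zc+d*H/2] for a in(-1,1) for b in(-1,1) for d in(-1,1)]
    uv=proj(n,P); uv=(uv-[x0,y0]+.5)*s
    return cv2.convexHull(uv.astype(np.float32))
def fit(n,im,win,zc=.015,thr=70,s=8,minpx=30,L=.036,mask=None):
    x0,y0,x1,y1=win; c=segm(im,win,s).astype(int)
    m=((c[:,:,2]>thr)).astype(np.uint8) if mask is None else mask(c).astype(np.uint8)
    k,lab,st,cen=cv2.connectedComponentsWithStats(m)
    out=[]
    for i in range(1,k):
        if st[i,4]<minpx*s*s: continue
        mm=(lab==i).astype(np.float32); 
        cx,cy=cen[i]; b=back(n,[cx/s+x0-.5,cy/s+y0-.5],zc)[0]
        def cost(p):
            h=np.zeros_like(mm); cv2.fillConvexPoly(h,np.round(hull(n,p,zc,s,x0,y0,L)*16).astype(np.int32),1.,cv2.LINE_8,4)
            return np.abs(h-mm).sum()/mm.sum()
        best=None
        for a in np.arange(-1.5,1.6,.35):
            r=minimize(cost,[b[0],b[1],a],method="Nelder-Mead",options=dict(initial_simplex=[[b[0],b[1],a],[b[0]+.004,b[1],a],[b[0],b[1]+.004,a],[b[0],b[1],a+.2]],maxiter=200))
            if best is None or r.fun<best.fun: best=r
        out.append((best.x[0],best.x[1],(best.x[2]+np.pi/2)%np.pi-np.pi/2,best.fun))
    return out
E
python3 - <<'E'
from cells import *
im=cv2.imread("pics/top5.png")[:,:,::-1]
for w in([185,208,212,235],[215,212,242,238],[177,250,203,275],[214,250,241,273]): print(np.round(fit("top",im,w),4))
im=cv2.imread("pics/scene5.png")[:,:,::-1]
for w in([405,247,430,270],[444,249,468,274],[404,269,432,297],[438,276,466,302]): print("sc",np.round(fit("scene",im,w,thr=85),4))
E
```

```text
[[0.5658 0.3019 1.3298 0.1323]]
[[0.5539 0.2263 0.9793 0.1146]]
[[0.4632 0.3209 1.2609 0.1212]]Traceback (most recent call last):
  File "<stdin>", line 3, in <module>
  File "cells.py", line 26, in fit
    r=minimize(cost,[b[0],b[1],a],method="Nelder-Mead",options=dict(initial_simplex=[[b[0],b[1],a],[b[0]+.004,b[1],a],[b[0],b[1]+.004,a],[b[0],b[1],a+.2]],maxiter=200))
    res = _minimize_neldermead(fun, x0, args, callback, bounds=bounds,
                               **options)
    fxcc = func(xcc)
    fx = function(np.copy(x), *(wrapper_args + args))
  File "cells.py", line 22, in cost
    h=np.zeros_like(mm); cv2.fillConvexPoly(h,np.round(hull(n,p,zc,s,x0,y0,L)*16).astype(np.int32),1.,cv2.LINE_8,4)
                                                       ~~~~^^^^^^^^^^^^^^^^^^
  File "cells.py", line 10, in hull
    uv=proj(n,P); uv=(uv-[x0,y0]+.5)*s
  File "h.py", line 8, in proj
    K,r,t=cam(n); return cv2.projectPoints(np.asarray(P,float).reshape(-1,1,3),r,t,K,None)[0].reshape(-1,2)
          ~~~^^^
  File "h.py", line 6, in cam
    m=camera_model(n); return m["mtx"],np.array(m["rvec"],float),np.array(m["tvec"],float)
ValueError: time passes only in moves, steps and waits
```

```bash
python3 - <<'E'
import re
s=open("h.py").read()
s=s.replace("def cam(n):\n    m=camera_model(n); return","import functools\n@functools.lru_cache(None)\ndef cam(n):\n    m=camera_model(n); return")
open("h.py","w").write(s)
E
python3 - <<'E'
from cells import *
im=cv2.imread("pics/top5.png")[:,:,::-1]
msk=lambda c:((c[:,:,2]-c[:,:,0]>22)|(c.min(2)>90))
for w in([185,208,212,235],[215,212,242,238],[177,250,203,275],[214,250,241,273]): print(np.round(fit("top",im,w,mask=msk),4))
im=cv2.imread("pics/scene5.png")[:,:,::-1]
for w in([405,247,430,270],[444,252,468,274],[404,269,432,297],[438,276,466,302]): print("sc",np.round(fit("scene",im,w,mask=lambda c:((c[:,:,2]-c[:,:,0]>22)|(c.min(2)>95))),4))
E
```

```text
[[0.565  0.3006 1.3383 0.072 ]]
[[0.5527 0.225  1.0125 0.0692]]
[[0.4626 0.3198 1.2738 0.0751]]
[[ 0.4626  0.2269 -1.5523  0.0707]]
sc [[ 0.4629  0.2254 -1.563   0.3064]]
sc [[0.4599 0.3188 1.2135 0.2373]]
sc [[0.5527 0.2232 0.9448 0.0894]]
sc [[0.5649 0.2992 1.2475 0.0764]]
```

Emit:
jog_arm:
  plan:
    - [0,0,0,-5,50,0,0.4]
    - [0,0,0,-10,110,0,0.4]
    - [0,0,0,-10,170,0,0.4]
    - [0,0,0,-10,230,0,0.4]
    - [0,0,0,-10,290,0,0.4]

```text
clock: 23.45
eef_pos: [0.5084, 0.0143, 0.1976]
ee_rot: [2.292, 2.148, 0.001]
force: [0.4, -0.2, -0.3]
finger_gap: 0.0516
```

Emit:
jog_arm:
  plan:
    - [0,0,-0.03,0,60,0,0.4]
    - [0,0,-0.07,5,120,0,0.4]
    - [0,0,-0.11,20,178,0,0.4]
    - [0,0,-0.15,40,233,-20,0.4]
    - [0,0,-0.169,57.5,288.6,-47,0.4]

```text
clock: 24.08
eef_pos: [0.5668, 0.302, 0.1512]
ee_rot: [2.464, 1.947, 0.004]
force: [0.5, -0.3, -0.0]
finger_gap: 0.0514
```

```bash
python3 st.py;  python3 - <<'E'
from h import *
im=snapshot("scene"); cv2.imwrite("pics/scene6.png",im[:,:,::-1]); crop(im,"s13.png",390,190,480,310,6)
im=snapshot("top"); cv2.imwrite("pics/top6.png",im[:,:,::-1])
E
```

```text
24.075 [0.5668 0.302  0.1512] yaw -0.2333 z [ 0.002  0.001 -1.   ] F [ 0.5 -0.3 -0. ] gap 0.0514 q [-1.13  0.61  0.83  1.68 -0.5   1.07 -0.38]
```

View pics/s13.png

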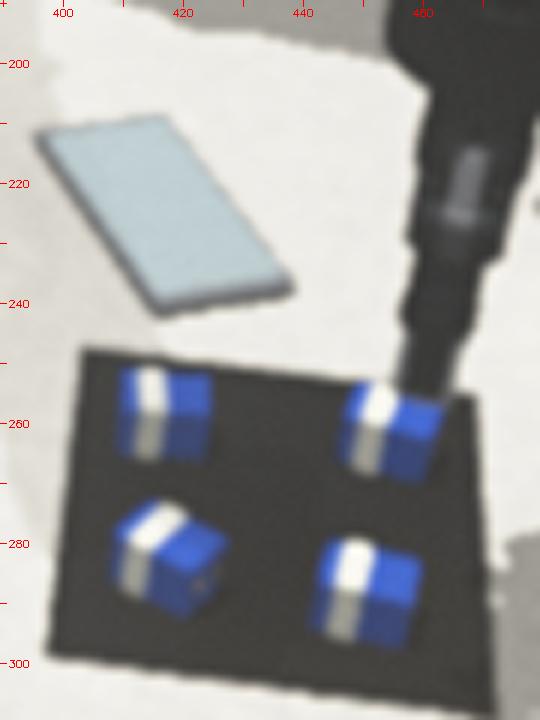

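View pics/top6.png

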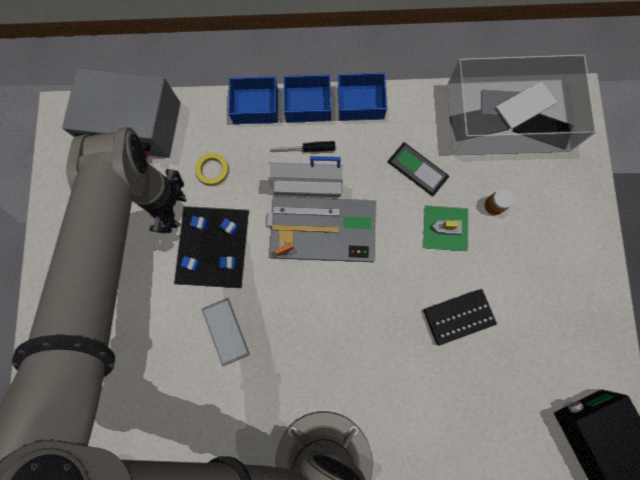

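Run:
```python
from prof import *
s=get_state(); R=Ro.from_rotvec(s["ee_rot"]).as_matrix(); p=s["eef_pos"]
print(proj("top",[p,p+R[:,1]*.026+R[:,2]*.019,p-R[:,1]*.026+R[:,2]*.019]),proj("scene",[p,p+.019*R[:,2]]))
im=cv2.imread("pics/top6.png")[:,:,::-1]; print(gap(im,-.045,.06),gap(im,.05,.09))
crop(im,"t14.png",140,165,215,245,9,proj("top",[p,p+R[:,1]*.026+R[:,2]*.019,p-R[:,1]*.026+R[:,2]*.019]))
```

```text
[[178.77447556 209.89051941]
 [184.37553528 201.14584879]
 [178.53901752 222.98519497]] [[464.49653579 242.75019509]
 [462.92830097 249.67652541]]
(np.float64(0.5464999999999971), np.float64(0.5774999999999937), np.float64(30.999999999996586), np.float64(106.38766666666666), np.float64(149.40888888888887)) (np.float64(0.5464999999999971), np.float64(0.5774999999999937), np.float64(30.999999999996586), np.float64(108.39711111111112), np.float64(147.99333333333334))
```

View pics/t14.png

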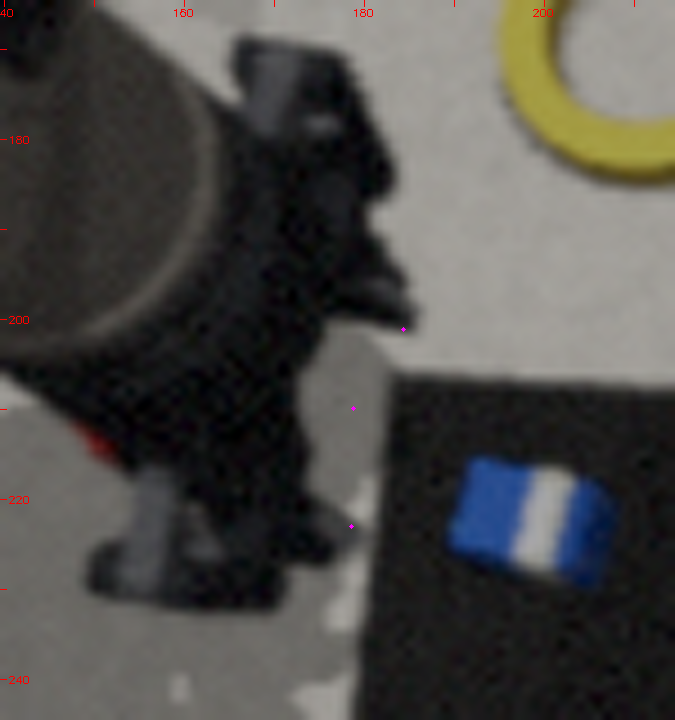

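Emit:
jog_arm:
  plan:
    - [0,0,0,0,0,-40,0.4]
    - [0,0,0,0,0,-85,0.4]
    - [0,0,0,0,0,-110,0.4]
    - [0,0,0,0,0,-119,0.4]
    - [0,0,0,0,0,-119,0.5]

```text
clock: 24.8
eef_pos: [0.5658, 0.2994, 0.0323]
ee_rot: [2.465, 1.947, -0.0]
force: [-0.9, 0.4, 0.0]
finger_gap: 0.0427
```

Emit:
jog_arm:
  plan:
    - [0,0,0,0,0,0,0.6]
    - [0,0,0,0,0,0,0.8]
    - [0,0,0,0,0,0,1]
    - [0,0,0,0,0,0,1]
    - [0,0,0,0,0,0,1]

```text
clock: 25.42
eef_pos: [0.5666, 0.3003, 0.0337]
ee_rot: [2.464, 1.948, 0.004]
force: [-0.3, 0.2, 6.0]
finger_gap: 0.0246
```

```bash
python3 st.py
```

```text
25.425 [0.5666 0.3003 0.0337] yaw -0.2329 z [ 0.002  0.001 -1.   ] F [-0.3  0.2  6. ] gap 0.0246 q [-1.06  0.74  0.72  1.75 -0.62  0.88 -0.29]
```

Emit:
jog_arm:
  plan:
    - [0,0,0,0,0,30,1]
    - [0,0,0,0,-10,70,1]
    - [0,0,0.05,0,-55,85,1]
    - [0,0,0.1,0,-105,85,1]
    - [0,0,0.169,1,-155,85,1]

```text
clock: 26.05
eef_pos: [0.5661, 0.1437, 0.1174]
ee_rot: [2.288, 2.153, 0.001]
force: [0.3, -0.4, -0.6]
finger_gap: 0.0251
```

Emit:
jog_arm:
  plan:
    - [0,0,0,0,-40,0,1]
    - [0,0,0,0,-52,0,1]
    - [0,0,0,0,-52,-25,1]
    - [0,0,0,0,-52,-50,1]
    - [0,0,0,0,-52,-60,1]

```text
clock: 26.68
eef_pos: [0.5654, 0.0944, 0.0556]
ee_rot: [-2.288, -2.15, 0.003]
force: [0.1, 0.2, -0.6]
finger_gap: 0.0251
```

```bash
python3 st.py;python3 - <<'E'
from h import *
im=snapshot("scene"); crop(im,"s14.png",310,190,410,310,6)
E
```

```text
26.675 [0.5654 0.0944 0.0556] yaw -0.062 z [-0.002  0.    -1.   ] F [ 0.1  0.2 -0.6] gap 0.0251 q [-0.78  0.61  0.72  1.91 -0.54  0.83  0.17]
```

View pics/s14.png

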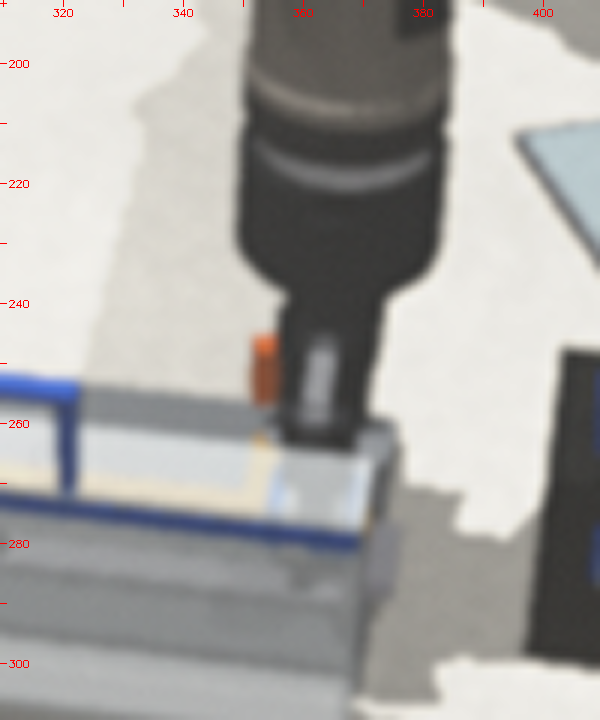

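Emit:
jog_arm:
  plan:
    - [0,0,0,0,0,-4,1]
    - [0,0,0,0,0,-7,1]
    - [0,0,0,0,0,-10,1]
    - [0,0,0,0,0,-12,1]
    - [0,0,0,0,0,-12,1]

```text
clock: 27.35
eef_pos: [0.5667, 0.093, 0.0466]
ee_rot: [-2.291, -2.148, -0.002]
force: [-4.0, 0.3, 9.7]
finger_gap: 0.0246
```

```bash
python3 st.py
```

```text
27.35 [0.5667 0.093  0.0466] yaw -0.0642 z [ 0.     0.002 -1.   ] F [-4.   0.3  9.7] gap 0.0246 q [-0.77  0.62  0.71  1.91 -0.55  0.81  0.18]
```

Emit:
jog_arm:
  plan:
    - [0,0,0,0,0,2,0.9]
    - [0,0,0,0,0,2,0.6]
    - [0,0,0,0,0,2,0.45]
    - [0,0,0,0,0,5,0.4]
    - [0,0,0,0,0,30,0.4]

```text
clock: 27.98
eef_pos: [0.565, 0.0928, 0.0741]
ee_rot: [-2.29, -2.148, 0.005]
force: [0.5, -0.1, 0.7]
finger_gap: 0.0515
```

Emit:
jog_arm:
  plan:
    - [0,0,0,0,25,50,0.4]
    - [0,0,-0.1,-5,65,75,0.4]
    - [0,0,-0.25,-10,105,75,0.4]
    - [0,0,-0.4,-13,131,75,0.4]
    - [0,0,-0.494,-13,131,45,0.4]

```text
clock: 28.6
eef_pos: [0.5547, 0.2283, 0.1214]
ee_rot: [-2.745, -1.527, -0.008]
force: [0.8, -0.7, 0.1]
finger_gap: 0.0514
```

```bash
python3 st.py;  python3 - <<'E'
from h import *
im=snapshot("scene"); cv2.imwrite("pics/scene7.png",im[:,:,::-1]); crop(im,"s15.png",300,190,480,310,4)
im=snapshot("top"); cv2.imwrite("pics/top7.png",im[:,:,::-1])
crop(im,"t15.png",160,165,385,295,3)
E
```

```text
28.6 [0.5547 0.2283 0.1214] yaw -0.5555 z [ 0.004  0.003 -1.   ] F [ 0.8 -0.7  0.1] gap 0.0514 q [-1.11  0.61  0.9   1.81 -0.57  0.99 -0.53]
```

View pics/s15.png

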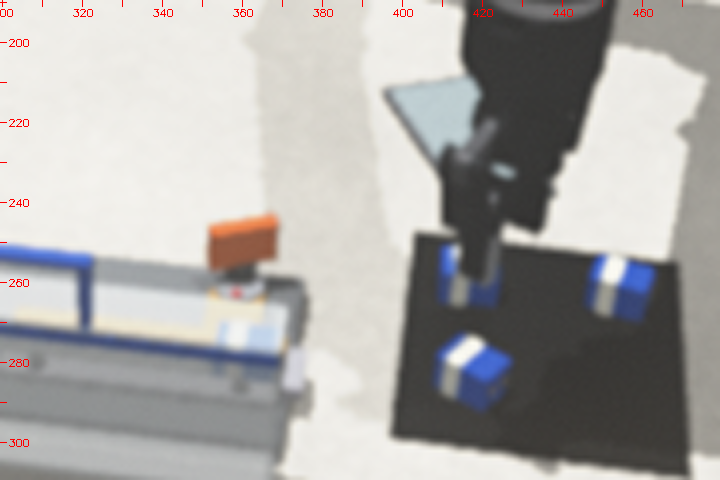

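View pics/t15.png

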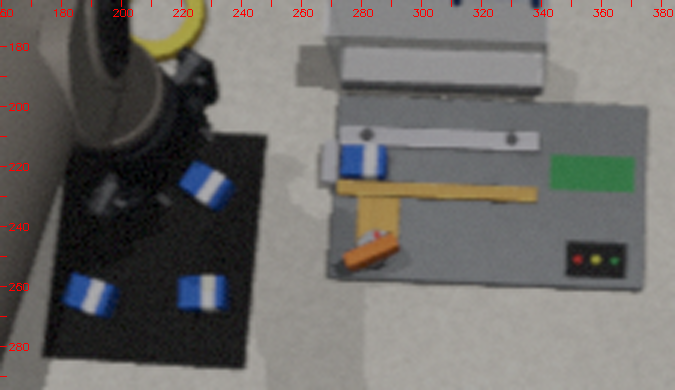

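Emit:
jog_arm:
  plan:
    - [0,0,0,0,0,-30,0.4]
    - [0,0,0,0,0,-60,0.4]
    - [0,0,0,0,0,-80,0.4]
    - [0,0,0,0,0,-88,0.4]
    - [0,0,0,0,0,-88,0.5]

```text
clock: 29.32
eef_pos: [0.5537, 0.2237, 0.0324]
ee_rot: [2.747, 1.524, 0.0]
force: [-0.1, 0.2, -0.4]
finger_gap: 0.0428
```

Emit:
jog_arm:
  plan:
    - [0,0,0,0,0,0,0.6]
    - [0,0,0,0,0,0,0.8]
    - [0,0,0,0,0,0,1]
    - [0,0,0,0,0,0,1]
    - [0,0,0,0,0,0,1]

```text
clock: 29.95
eef_pos: [0.5543, 0.2241, 0.0333]
ee_rot: [2.747, 1.524, 0.003]
force: [-1.6, 0.3, 6.2]
finger_gap: 0.0246
```

```bash
python3 st.py
python3 - <<'E'
from cells import *
im=cv2.imread("pics/top7.png")[:,:,::-1]
msk=lambda c:((c[:,:,2]-c[:,:,0]>30))
print(np.round(fit("top",im,[268,206,295,230],zc=.028,mask=msk),4))
E
```

```text
29.95 [0.5543 0.2241 0.0333] yaw -0.558 z [ 0.002  0.001 -1.   ] F [-1.6  0.3  6.2] gap 0.0246 q [-1.03  0.72  0.8   1.86 -0.68  0.85 -0.45]
[[ 0.5694  0.1122  1.4979  0.9534]
 [ 0.5764  0.0354 -0.8778  1.    ]]
```

Run:
```python
from h import *
im=cv2.imread("pics/top7.png")[:,:,::-1]; crop(im,"t16.png",260,195,345,245,9)
```

```text
(no output)
```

View pics/t16.png

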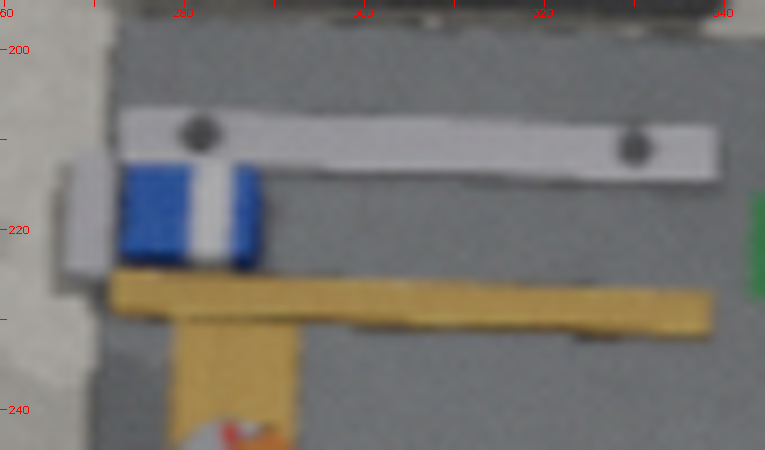

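Run:
```python
from h import *
T=lambda x,y:(x/9+260-.5,y/9+195-.5)
print(back("top",[T(260,215),T(119,215),T(190,164),T(190,265)],.041), back("top",[T(716,180),T(107,280)],.023))
```

```text
[[0.56254745 0.0728752  0.041     ]
 [0.56361279 0.1111822  0.041     ]
 [0.5773122  0.09179473 0.041     ]
 [0.54918543 0.09197174 0.041     ]] [[ 0.57326037 -0.05132104  0.023     ]
 [ 0.54968757  0.11672786  0.023     ]]
```

Emit:
jog_arm:
  plan:
    - [0,0,0,0,0,30,1]
    - [0,0,0.05,0,-10,70,1]
    - [0,0,0.17,3,-55,88,1]
    - [0,0,0.29,6,-105,88,1]
    - [0,0,0.4,9,-145,88,1]

```text
clock: 30.58
eef_pos: [0.5622, 0.0768, 0.1205]
ee_rot: [2.387, 2.042, 0.001]
force: [-0.3, -0.5, -0.2]
finger_gap: 0.0249
```

Emit:
jog_arm:
  plan:
    - [0,0,0.094,1.7,-26.6,0,1]
    - [0,0,0.094,1.7,-26.6,-20,1]
    - [0,0,0.094,1.7,-26.6,-45,1]
    - [0,0,0.094,1.7,-26.6,-63,1]
    - [0,0,0.094,1.7,-26.6,-63,1]

```text
clock: 31.2
eef_pos: [0.5634, 0.0535, 0.0555]
ee_rot: [-2.289, -2.15, 0.003]
force: [-0.3, -0.3, -0.6]
finger_gap: 0.025
```

```bash
python3 st.py;python3 - <<'E'
from h import *
im=snapshot("scene"); crop(im,"s16.png",310,190,410,310,6)
E
```

```text
31.2 [0.5634 0.0535 0.0555] yaw -0.0628 z [-0.002 -0.    -1.   ] F [-0.3 -0.3 -0.6] gap 0.025 q [-0.72  0.6   0.72  1.93 -0.53  0.82  0.23]
```

View pics/s16.png

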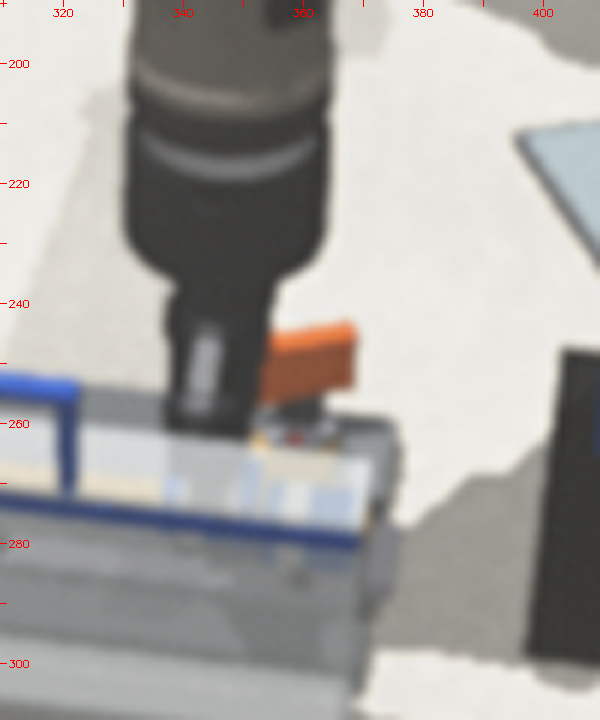

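Emit:
jog_arm:
  plan:
    - [0,0,0,0,0,-4,1]
    - [0,0,0,0,0,-7,1]
    - [0,0,0,0,0,-10,1]
    - [0,0,0,0,0,-12,1]
    - [0,0,0,0,0,-12,1]

```text
clock: 31.88
eef_pos: [0.5641, 0.0523, 0.0462]
ee_rot: [-2.291, -2.148, -0.001]
force: [-3.2, 0.6, 8.9]
finger_gap: 0.0252
```

```bash
python3 st.py
```

```text
31.875 [0.5641 0.0523 0.0462] yaw -0.0643 z [-0.     0.001 -1.   ] F [-3.2  0.6  8.9] gap 0.0252 q [-0.71  0.61  0.71  1.93 -0.55  0.8   0.25]
```

Emit:
jog_arm:
  plan:
    - [0,0,0,0,0,2,0.9]
    - [0,0,0,0,0,2,0.6]
    - [0,0,0,0,0,2,0.45]
    - [0,0,0,0,0,8,0.4]
    - [0,0,0,0,0,55,0.4]

```text
clock: 32.5
eef_pos: [0.5617, 0.0524, 0.0984]
ee_rot: [-2.289, -2.147, 0.009]
force: [0.8, 1.0, 0.6]
finger_gap: 0.0511
```

Emit:
jog_arm:
  plan:
    - [0,0,0,-5,30,25,0.4]
    - [0,0,0.02,-30,75,25,0.4]
    - [0,0,0.05,-60,120,25,0.4]
    - [0,0,0.082,-90,160,25,0.4]
    - [0,0,0.082,-101,174,21,0.4]

```text
clock: 33.12
eef_pos: [0.4613, 0.2295, 0.1212]
ee_rot: [-2.195, -2.246, -0.001]
force: [-0.1, -0.2, 0.4]
finger_gap: 0.0512
```

```bash
python3 st.py;  python3 - <<'E'
from h import *
im=snapshot("scene"); cv2.imwrite("pics/scene8.png",im[:,:,::-1]); crop(im,"s17.png",300,190,480,310,4)
im=snapshot("top"); cv2.imwrite("pics/top8.png",im[:,:,::-1])
crop(im,"t17.png",160,165,385,295,3)
E
```

```text
33.125 [0.4613 0.2295 0.1212] yaw 0.023 z [-0.     0.002 -1.   ] F [-0.1 -0.2  0.4] gap 0.0512 q [-1.2   0.41  0.81  2.01 -0.39  0.88 -0.15]
```

View pics/s17.png

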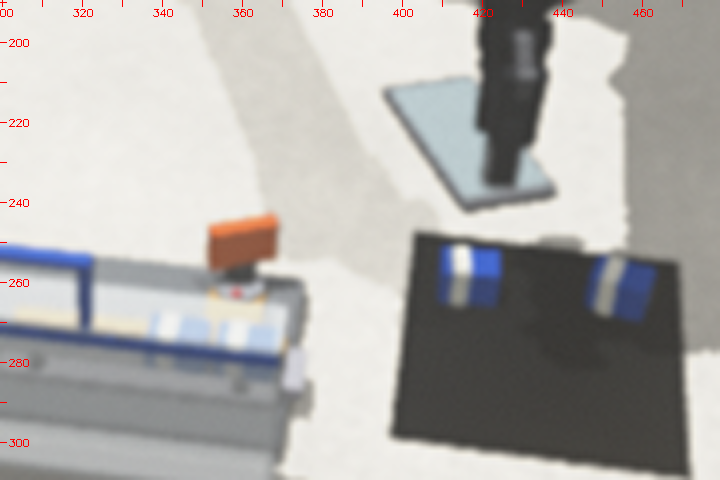

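View pics/t17.png

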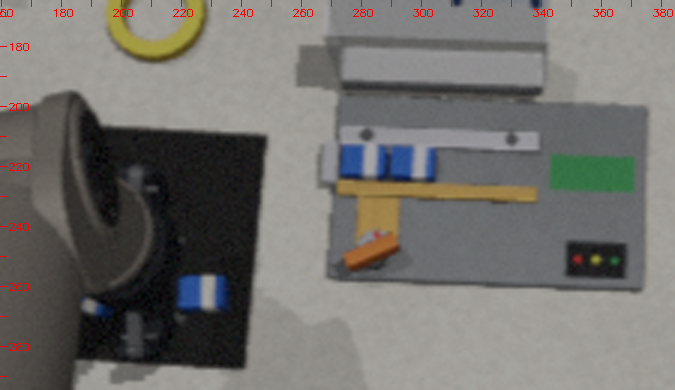

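Emit:
jog_arm:
  plan:
    - [0,0,0,0,0,-30,0.4]
    - [0,0,0,0,0,-60,0.4]
    - [0,0,0,0,0,-80,0.4]
    - [0,0,0,0,0,-89,0.4]
    - [0,0,0,0,0,-89,0.5]

```text
clock: 33.85
eef_pos: [0.4636, 0.2256, 0.032]
ee_rot: [2.202, 2.24, -0.001]
force: [-0.4, -0.1, -0.1]
finger_gap: 0.0428
```

Emit:
jog_arm:
  plan:
    - [0,0,0,0,0,0,0.6]
    - [0,0,0,0,0,0,0.8]
    - [0,0,0,0,0,0,1]
    - [0,0,0,0,0,0,1]
    - [0,0,0,0,0,0,1]

```text
clock: 34.48
eef_pos: [0.4641, 0.2267, 0.0331]
ee_rot: [2.201, 2.241, 0.004]
force: [-0.9, -0.4, 6.2]
finger_gap: 0.0247
```

```bash
python3 st.py
```

```text
34.475 [0.4641 0.2267 0.0331] yaw 0.0181 z [ 0.002  0.001 -1.   ] F [-0.9 -0.4  6.2] gap 0.0247 q [-1.08  0.55  0.69  2.06 -0.53  0.71 -0.03]
```

Emit:
jog_arm:
  plan:
    - [0,0,0,0,0,35,1]
    - [0,0,0,0,0,85,1]
    - [0,0,-0.03,20,-45,95,1]
    - [0,0,-0.06,42,-95,95,1]
    - [0,0,-0.082,64,-145,95,1]

```text
clock: 35.1
eef_pos: [0.5274, 0.0806, 0.1273]
ee_rot: [-2.29, -2.15, -0.001]
force: [1.3, 0.4, -0.6]
finger_gap: 0.0251
```

Emit:
jog_arm:
  plan:
    - [0,0,0,18,-40,0,1]
    - [0,0,0,34.4,-68.5,0,1]
    - [0,0,0,34.4,-68.5,-35,1]
    - [0,0,0,34.4,-68.5,-70,1]
    - [0,0,0,34.4,-68.5,-70,1]

```text
clock: 35.72
eef_pos: [0.5607, 0.0129, 0.0553]
ee_rot: [-2.29, -2.149, 0.004]
force: [0.3, 0.5, 0.5]
finger_gap: 0.0251
```

```bash
python3 st.py;python3 - <<'E'
from h import *
im=snapshot("scene"); crop(im,"s18.png",300,190,400,310,6)
E
```

```text
35.725 [0.5607 0.0129 0.0553] yaw -0.0638 z [-0.002 -0.001 -1.   ] F [0.3 0.5 0.5] gap 0.0251 q [-0.66  0.59  0.74  1.94 -0.54  0.82  0.31]
```

View pics/s18.png

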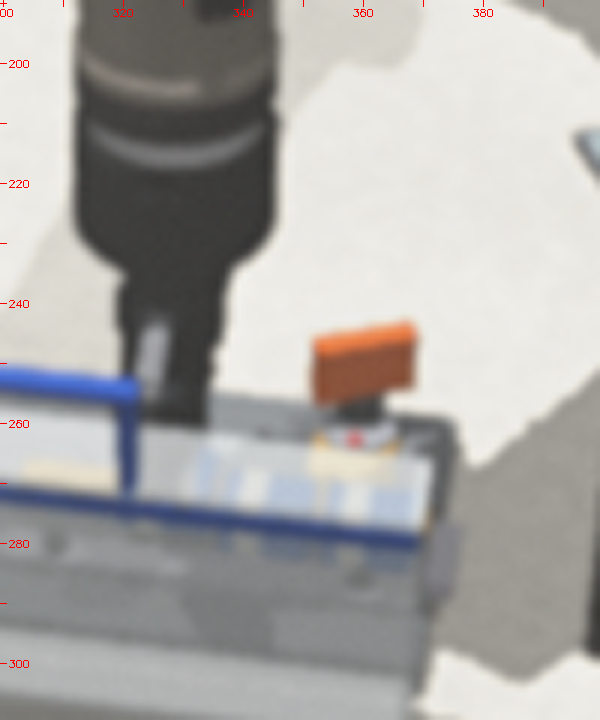

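Emit:
jog_arm:
  plan:
    - [0,0,0,0,0,-4,1]
    - [0,0,0,0,0,-7,1]
    - [0,0,0,0,0,-10,1]
    - [0,0,0,0,0,-12,1]
    - [0,0,0,0,0,-12,1]

```text
clock: 36.4
eef_pos: [0.5615, 0.013, 0.0461]
ee_rot: [-2.29, -2.148, -0.001]
force: [-2.2, 1.2, 8.5]
finger_gap: 0.0246
```

```bash
python3 st.py
```

```text
36.4 [0.5615 0.013  0.0461] yaw -0.064 z [-0.     0.001 -1.   ] F [-2.2  1.2  8.5] gap 0.0246 q [-0.65  0.61  0.72  1.94 -0.56  0.8   0.32]
```

Emit:
jog_arm:
  plan:
    - [0,0,0,0,0,2,0.9]
    - [0,0,0,0,0,2,0.6]
    - [0,0,0,0,0,2,0.45]
    - [0,0,0,0,0,8,0.4]
    - [0,0,0,0,0,60,0.4]

```text
clock: 37.02
eef_pos: [0.559, 0.0131, 0.1033]
ee_rot: [-2.288, -2.147, 0.009]
force: [0.6, 0.3, 1.1]
finger_gap: 0.0512
```

Emit:
jog_arm:
  plan:
    - [0,0,0,-5,40,25,0.4]
    - [0,0,-0.05,-20,95,25,0.4]
    - [0,0,-0.1,-35,150,25,0.4]
    - [0,0,-0.17,-55,205,25,0.4]
    - [0,0,-0.233,-75,260,25,0.4]

```text
clock: 37.65
eef_pos: [0.4859, 0.2746, 0.1306]
ee_rot: [2.528, 1.865, 0.002]
force: [-0.3, 1.3, 0.0]
finger_gap: 0.0513
```

```bash
python3 st.py;  python3 - <<'E'
from h import *
im=snapshot("scene"); cv2.imwrite("pics/scene9.png",im[:,:,::-1]); crop(im,"s19.png",300,190,480,310,4)
im=snapshot("top"); cv2.imwrite("pics/top9.png",im[:,:,::-1])
crop(im,"t19.png",160,165,385,295,3)
E
```

```text
37.65 [0.4859 0.2746 0.1306] yaw -0.2993 z [ 0.001  0.001 -1.   ] F [-0.3  1.3  0. ] gap 0.0513 q [-1.27  0.51  0.89  1.9  -0.48  0.96 -0.45]
```

View pics/s19.png

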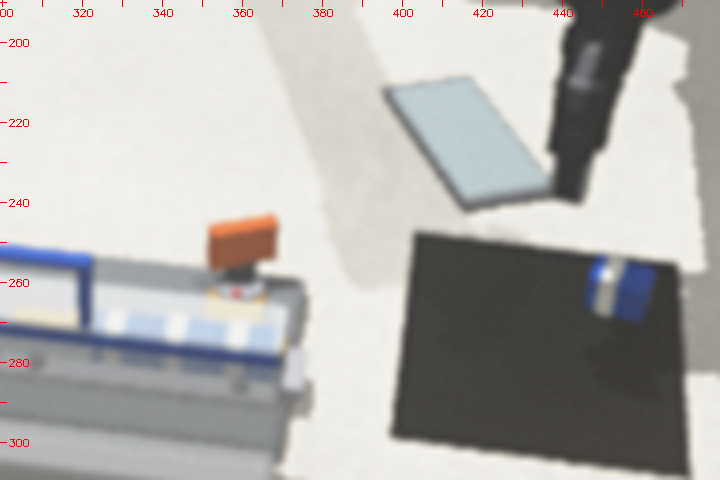

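View pics/t19.png

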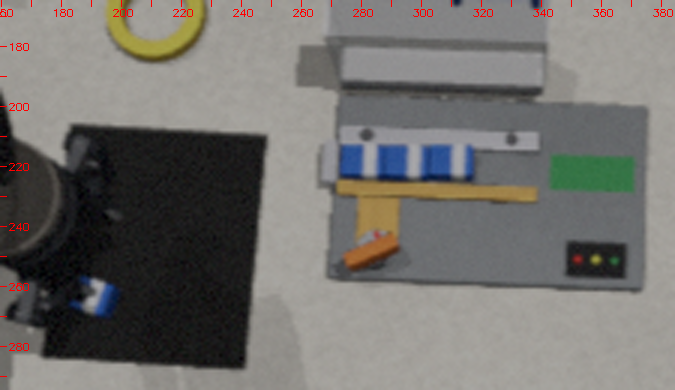

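Emit:
jog_arm:
  plan:
    - [0,0,0,-23.5,46.3,0,0.4]
    - [0,0,0,-23.5,46.3,-35,0.4]
    - [0,0,0,-23.5,46.3,-75,0.4]
    - [0,0,0,-23.5,46.3,-92,0.4]
    - [0,0,0,-23.5,46.3,-98,0.4]

```text
clock: 38.38
eef_pos: [0.4632, 0.3185, 0.0318]
ee_rot: [2.526, 1.867, -0.001]
force: [0.5, -0.0, 0.2]
finger_gap: 0.0512
```

Emit:
jog_arm:
  plan:
    - [0,0,0,0,0,0,0.6]
    - [0,0,0,0,0,0,0.8]
    - [0,0,0,0,0,0,1]
    - [0,0,0,0,0,0,1]
    - [0,0,0,0,0,0,1]

```text
clock: 39.0
eef_pos: [0.4642, 0.3196, 0.0334]
ee_rot: [2.526, 1.868, 0.004]
force: [0.6, -1.2, 6.5]
finger_gap: 0.0245
```

```bash
python3 st.py
python3 - <<'E'
from h import *
print(back("top",[(160+473/3-.5,165+160/3-.5)],.041))
E
```

```text
39.0 [0.4642 0.3196 0.0334] yaw -0.2971 z [ 0.002  0.002 -1.   ] F [ 0.6 -1.2  6.5] gap 0.0245 q [-1.25  0.65  0.76  1.95 -0.62  0.79 -0.44]
[[0.56198469 0.0026577  0.041     ]]
```

Emit:
jog_arm:
  plan:
    - [0,0,0,0,0,35,1]
    - [0,0,0,0,0,85,1]
    - [0,0,0.06,15,-45,95,1]
    - [0,0,0.12,30,-95,95,1]
    - [0,0,0.18,45,-145,95,1]

```text
clock: 39.62
eef_pos: [0.5082, 0.1731, 0.1275]
ee_rot: [-2.344, -2.092, -0.002]
force: [0.9, 0.3, -0.1]
finger_gap: 0.0247
```

Emit:
jog_arm:
  plan:
    - [0,0,0.053,15,-50,0,1]
    - [0,0,0.053,30,-100,0,1]
    - [0,0,0.053,42,-150,0,1]
    - [0,0,0.053,50.9,-200,0,1]
    - [0,0,0.053,50.9,-200,-35,1]

```text
clock: 40.25
eef_pos: [0.5615, -0.032, 0.0947]
ee_rot: [2.295, 2.135, 0.007]
force: [-0.6, 0.6, -0.5]
finger_gap: 0.0251
```

Emit:
jog_arm:
  plan:
    - [0,0,0,0,0,-20,1]
    - [0,0,0,0,0,-35,1]
    - [0,0,0,0,0,-35,1]
    - [0,0,0,0,0,-35,1]
    - [0,0,0,0,0,-35,1]

```text
clock: 40.88
eef_pos: [0.5595, -0.0257, 0.0579]
ee_rot: [2.29, 2.149, 0.002]
force: [-0.3, 0.7, -0.6]
finger_gap: 0.0252
```

```bash
python3 st.py;python3 - <<'E'
from h import *
im=snapshot("scene"); crop(im,"s20.png",260,190,400,310,5)
E
```

```text
40.875 [ 0.5595 -0.0257  0.0579] yaw -0.0634 z [ 0.002  0.    -1.   ] F [-0.3  0.7 -0.6] gap 0.0252 q [-0.6   0.59  0.75  1.94 -0.54  0.82  0.39]
```

View pics/s20.png

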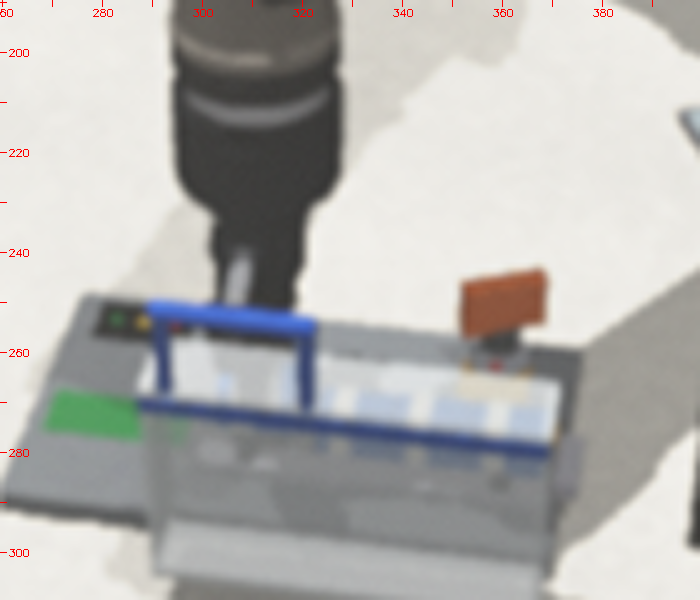

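Commanded z is .056; lower by 12 as before.

Emit:
jog_arm:
  plan:
    - [0,0,0,0,0,-4,1]
    - [0,0,0,0,0,-7,1]
    - [0,0,0,0,0,-10,1]
    - [0,0,0,0,0,-12,1]
    - [0,0,0,0,0,-12,1]

```text
clock: 41.55
eef_pos: [0.5588, -0.0259, 0.0464]
ee_rot: [-2.29, -2.148, -0.001]
force: [-4.1, 1.0, 12.8]
finger_gap: 0.0249
```

```bash
python3 st.py
```

```text
41.55 [ 0.5588 -0.0259  0.0464] yaw -0.0643 z [-0.001  0.002 -1.   ] F [-4.1  1.  12.8] gap 0.0249 q [-0.58  0.61  0.73  1.95 -0.56  0.8   0.4 ]
```

Emit:
jog_arm:
  plan:
    - [0,0,0,0,0,2,0.9]
    - [0,0,0,0,0,2,0.6]
    - [0,0,0,0,0,2,0.45]
    - [0,0,0,0,0,8,0.4]
    - [0,0,0,0,0,60,0.4]

```text
clock: 42.18
eef_pos: [0.5564, -0.0254, 0.1033]
ee_rot: [-2.288, -2.147, 0.009]
force: [0.6, 0.1, 1.1]
finger_gap: 0.0514
```

Emit:
jog_arm:
  plan:
    - [0,0,0,-10,40,40,0.45]
    - [0,0,0,-20,95,80,0.5]
    - [0,0,0,-20,150,120,0.5]
    - [0,0,0,-20,205,150,0.5]
    - [0,0,0,-20,265,150,0.5]

```text
clock: 42.8
eef_pos: [0.5403, 0.2324, 0.2578]
ee_rot: [2.292, 2.147, 0.009]
force: [0.6, -0.4, -0.2]
finger_gap: 0.0424
```

```bash
python3 st.py;  python3 - <<'E'
from h import *
im=snapshot("scene"); cv2.imwrite("pics/scene10.png",im[:,:,::-1]); crop(im,"s21.png",250,190,400,310,5)
im=snapshot("top"); cv2.imwrite("pics/top10.png",im[:,:,::-1])
crop(im,"t21.png",255,150,385,270,6)
E
```

```text
42.8 [0.5403 0.2324 0.2578] yaw -0.0654 z [ 0.005  0.003 -1.   ] F [ 0.6 -0.4 -0.2] gap 0.0424 q [-1.16  0.4   0.91  1.7  -0.34  1.2  -0.24]
```

View pics/s21.png

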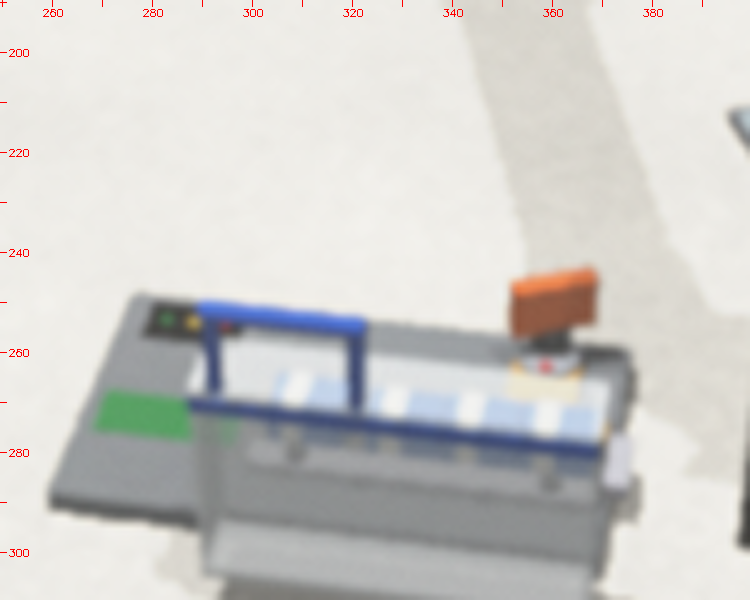

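View pics/t21.png

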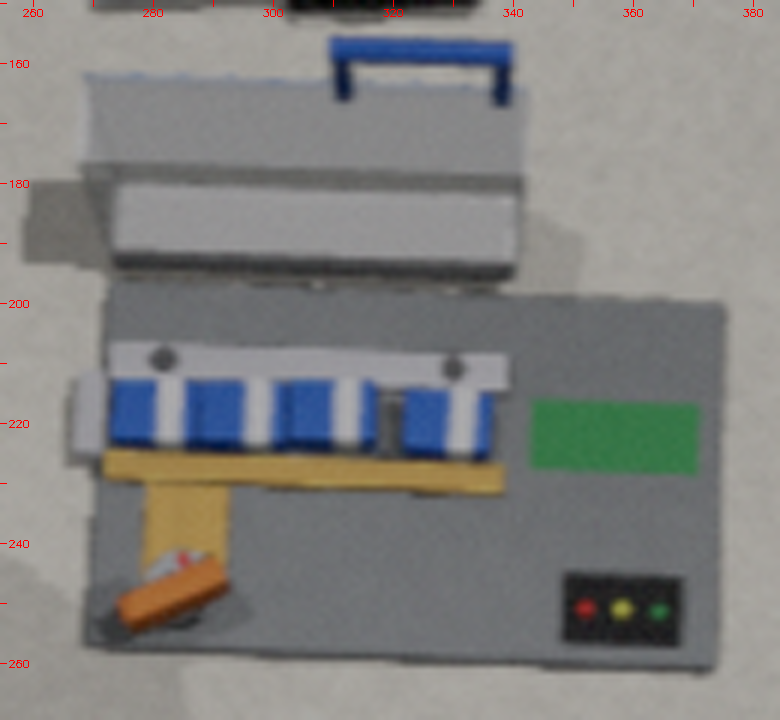

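View pics/top10.png

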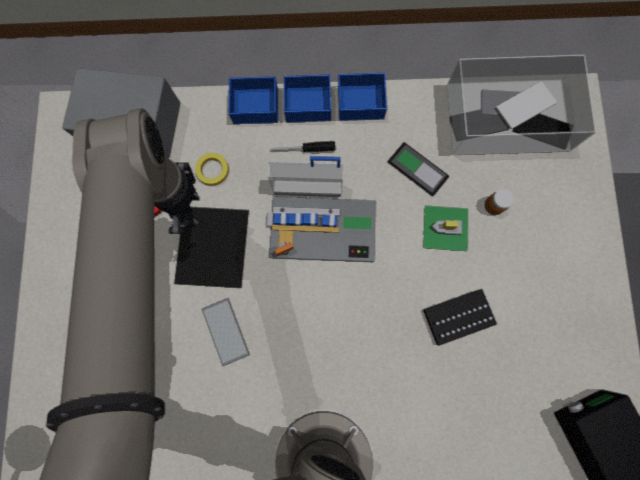

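Run:
```python
from h import *
T=lambda x,y:(x/6+255-.5,y/6+150-.5)
print(back("top",[T(490,425),T(402,415),T(375,412),T(110,410)],.041),back("top",[T(508,388),T(504,492)],.023))
# handle bar: refine
print(proj("top",[[.665,-.02,.172]]),proj("scene",[[.665,-.02,.172]]))
def tri(a,b):
    f=lambda X:np.concatenate([proj("top",X)[0]-a,proj("scene",X)[0]-b]); r=least_squares(f,[.66,0,.17]); return r.x,r.fun
S=lambda x,y:(x/5+250-.5,y/5+190-.5)
print(tri(T(510,53),S(200,308)),tri(T(332,47),S(365,325)))
```

```text
[[ 0.5544595  -0.04338537  0.041     ]
 [ 0.55960798 -0.00784542  0.041     ]
 [ 0.56116239  0.00308141  0.041     ]
 [ 0.56499863  0.110906    0.041     ]] [[ 0.57410133 -0.05162166  0.023     ]
 [ 0.53033093 -0.04864981  0.023     ]]
[[324.83679818 158.1154756 ]] [[306.53120249 251.59566752]]
(array([ 0.66455278, -0.05370945,  0.16978884]), array([ 0.65892813, -0.12069807,  0.61567959,  0.03230356])) (array([0.66850722, 0.0129177 , 0.17031559]), array([ 0.05016463, -0.00711022,  0.04606391,  0.00030154]))
```

Emit:
jog_arm:
  plan:
    - [0,0,0,20,-50,5,0.5]
    - [0,0,0,45,-105,16,0.5]
    - [0,0,0,75,-160,16,0.5]
    - [0,0,0,105,-215,16,0.5]
    - [0,0,0,126.5,-260.8,16,0.5]

```text
clock: 43.52
eef_pos: [0.666, -0.0324, 0.2705]
ee_rot: [2.292, 2.147, -0.001]
force: [0.3, 0.6, -0.4]
finger_gap: 0.0427
```

Emit:
jog_arm:
  plan:
    - [0,0,0,0,0,-30,0.5]
    - [0,0,0,0,0,-60,0.5]
    - [0,0,0,0,0,-85,0.5]
    - [0,0,0,0,0,-98,0.5]
    - [0,0,0,0,0,-98,0.5]

```text
clock: 44.15
eef_pos: [0.6649, -0.0296, 0.1718]
ee_rot: [-2.291, -2.149, 0.002]
force: [0.2, -0.5, 0.5]
finger_gap: 0.0424
```

```bash
python3 st.py;  python3 - <<'E'
from h import *
im=snapshot("scene"); crop(im,"s22.png",250,170,400,310,5)
E
```

```text
44.15 [ 0.6649 -0.0296  0.1718] yaw -0.0639 z [-0.001 -0.    -1.   ] F [ 0.2 -0.5  0.5] gap 0.0424 q [-0.57  0.63  0.82  1.6  -0.5   1.14  0.31]
```

View pics/s22.png

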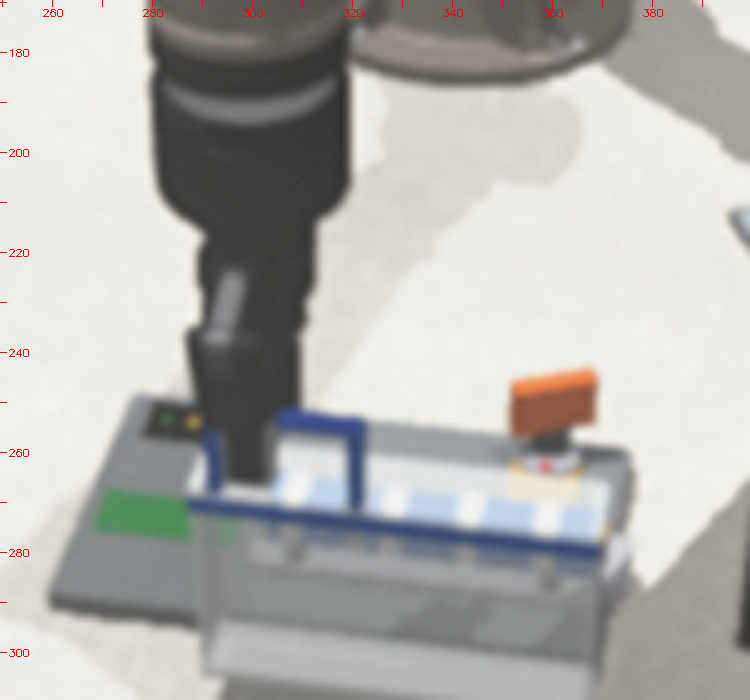

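Emit:
jog_arm:
  plan:
    - [0,0,0,0,8,0,0.5]
    - [0,0,0,0,8,0,0.7]
    - [0,0,0,0,8,0,0.9]
    - [0,0,0,0,8,0,1]
    - [0,0,0,0,8,0,1]
  squeeze: 25

```text
clock: 44.82
eef_pos: [0.666, -0.0213, 0.1731]
ee_rot: [2.291, 2.149, 0.003]
force: [0.5, 2.0, 3.6]
finger_gap: 0.0093
```

```bash
python3 st.py
python3 - <<'E'
import numpy as np
d=lambda t:np.array([-154*np.cos(t)+31*np.sin(t),154*np.sin(t)+31*np.cos(t)])
for a,b in((1.6,1.25),(1.25,.85),(.85,.5),(.5,.25),(.25,.1),(.1,0)):
  for k in range(1,6):
    t=a+(b-a)*k/5; v=d(t)-d(a); print(round(t,2),(v[0]*.9978).round(1),(-v[0]*.0640).round(1),v[1].round(1))
E
```

```text
44.825 [ 0.666  -0.0213  0.1731] yaw -0.0638 z [ 0.002  0.001 -1.   ] F [0.5 2.  3.6] gap 0.0093 q [-0.58  0.63  0.82  1.59 -0.5   1.14  0.3 ]
1.53 -10.8 0.7 2.1
1.46 -21.7 1.4 3.5
1.39 -32.6 2.1 4.0
1.32 -43.6 2.8 3.8
1.25 -54.5 3.5 2.9
1.17 -12.4 0.8 -2.0
1.09 -24.5 1.6 -5.0
1.01 -36.4 2.3 -9.0
0.93 -48.0 3.1 -13.9
0.85 -59.1 3.8 -19.8
0.78 -9.3 0.6 -5.8
0.71 -18.2 1.2 -12.3
0.64 -26.6 1.7 -19.3
0.57 -34.5 2.2 -27.0
0.5 -41.8 2.7 -35.1
0.45 -4.9 0.3 -6.1
0.4 -9.5 0.6 -12.5
0.35 -13.7 0.9 -19.1
0.3 -17.6 1.1 -25.9
0.25 -21.2 1.4 -32.9
0.22 -2.0 0.1 -4.3
0.19 -3.8 0.2 -8.6
0.16 -5.5 0.4 -13.0
0.13 -7.1 0.5 -17.4
0.1 -8.6 0.5 -21.9
0.08 -0.9 0.1 -3.0
0.06 -1.7 0.1 -6.0
0.04 -2.5 0.2 -9.1
0.02 -3.2 0.2 -12.1
0.0 -3.9 0.2 -15.2
```

Emit:
jog_arm:
  plan:
    - [0,0,0,-11,1,2,1]
    - [0,0,0,-22,1,3.5,1]
    - [0,0,0,-33,2,4,1]
    - [0,0,0,-44,3,4,1]
    - [0,0,0,-54.5,3.5,3,1]

```text
clock: 45.45
eef_pos: [0.6102, -0.0177, 0.1758]
ee_rot: [-2.291, -2.149, -0.002]
force: [2.6, 2.2, 5.6]
finger_gap: 0.0092
```

Emit:
jog_arm:
  plan:
    - [0,0,0,-12,1,-2,1]
    - [0,0,0,-24.5,1.5,-5,1]
    - [0,0,0,-36.5,2,-9,1]
    - [0,0,0,-48,3,-14,1]
    - [0,0,0,-59,4,-20,1]

```text
clock: 46.08
eef_pos: [0.5508, -0.0141, 0.1548]
ee_rot: [-2.291, -2.149, 0.001]
force: [2.7, 3.1, 1.6]
finger_gap: 0.0086
```

Emit:
jog_arm:
  plan:
    - [0,0,0,-9,0.5,-6,1]
    - [0,0,0,-18,1,-12,1]
    - [0,0,0,-26.5,1.5,-19,1]
    - [0,0,0,-34.5,2,-27,1]
    - [0,0,0,-42,2.5,-35,1]

```text
clock: 46.7
eef_pos: [0.5096, -0.0116, 0.1199]
ee_rot: [2.291, 2.149, 0.0]
force: [3.6, 3.1, 0.3]
finger_gap: 0.0086
```

```bash
python3 st.py
```

```text
46.7 [ 0.5096 -0.0116  0.1199] yaw -0.0639 z [ 0. -0. -1.] F [3.6 3.1 0.3] gap 0.0086 q [-0.77  0.43  0.88  2.02 -0.43  0.88  0.28]
```

Emit:
jog_arm:
  plan:
    - [0,0,0,-5,0,-6,1]
    - [0,0,0,-9.5,0.5,-12.5,1]
    - [0,0,0,-13.5,1,-19,1]
    - [0,0,0,-17.5,1,-26,1]
    - [0,0,0,-21,1,-33,1]

```text
clock: 47.32
eef_pos: [0.4883, -0.0104, 0.0869]
ee_rot: [-2.291, -2.149, 0.0]
force: [2.3, 4.3, 2.5]
finger_gap: 0.0088
```

Emit:
jog_arm:
  plan:
    - [0,0,0,-2,0,-4,1]
    - [0,0,0,-4,0,-8.5,1]
    - [0,0,0,-5.5,0,-13,1]
    - [0,0,0,-7,0,-17.5,1]
    - [0,0,0,-8.5,0,-22,1]

```text
clock: 47.95
eef_pos: [0.4798, -0.0099, 0.065]
ee_rot: [-2.29, -2.149, 0.0]
force: [0.2, 5.6, 2.4]
finger_gap: 0.0086
```

```bash
python3 st.py
```

```text
47.95 [ 0.4798 -0.0099  0.065 ] yaw -0.0636 z [-0.001  0.001 -1.   ] F [0.2 5.6 2.4] gap 0.0086 q [-0.73  0.47  0.82  2.12 -0.51  0.75  0.35]
```

Emit:
jog_arm:
  plan:
    - [0,0,0,-1,1,-2.5,1]
    - [0,0,0,-1.5,1,-5,1]
    - [0,0,0,-2,1.5,-7.5,1]
    - [0,0,0,-2.5,1.5,-10,1]
    - [0,0,0,-3,1.5,-12,1]

```text
clock: 48.58
eef_pos: [0.4766, -0.0097, 0.0531]
ee_rot: [-2.291, -2.148, 0.002]
force: [-2.4, 0.4, 2.0]
finger_gap: 0.0089
```

```bash
python3 st.py
```

```text
48.575 [ 0.4766 -0.0097  0.0531] yaw -0.0644 z [-0.001 -0.001 -1.   ] F [-2.4  0.4  2. ] gap 0.0089 q [-0.72  0.48  0.8   2.14 -0.53  0.72  0.36]
```

Emit:
jog_arm:
  plan:
    - [0,0,0,-0.3,0,-1,1]
    - [0,0,0,-0.5,0,-2,1]
    - [0,0,0,-0.5,0,-3,1]
    - [0,0,0,-0.5,0,-4,1]
    - [0,0,0,-0.5,0,-4,1]

```text
clock: 49.2
eef_pos: [0.4758, -0.0096, 0.049]
ee_rot: [-2.291, -2.148, 0.003]
force: [-5.3, -1.6, 1.0]
finger_gap: 0.0089
```

```bash
python3 st.py
```

```text
49.2 [ 0.4758 -0.0096  0.049 ] yaw -0.0642 z [-0.002 -0.001 -1.   ] F [-5.3 -1.6  1. ] gap 0.0089 q [-0.71  0.49  0.79  2.14 -0.53  0.72  0.37]
```

Emit:
jog_arm:
  plan:
    - [0,0,0,-1,0,-1,1]
    - [0,0,0,-1.5,0,-2,1]
    - [0,0,0,-1.5,0,-3,1]
    - [0,0,0,-1.5,0,-3,1]
    - [0,0,0,-1.5,0,-3,1]

```text
clock: 49.82
eef_pos: [0.4756, -0.0096, 0.0479]
ee_rot: [-2.291, -2.148, -0.001]
force: [-8.5, -1.0, 19.7]
finger_gap: 0.0095
```

```bash
python3 st.py
python3 - <<'E'
from h import *
im=snapshot("scene"); cv2.imwrite("pics/scene11.png",im[:,:,::-1]); crop(im,"s23.png",250,200,400,320,5)
E
```

```text
49.825 [ 0.4756 -0.0096  0.0479] yaw -0.0645 z [-0.     0.001 -1.   ] F [-8.5 -1.  19.7] gap 0.0095 q [-0.71  0.49  0.79  2.14 -0.54  0.71  0.38]
```

View pics/s23.png

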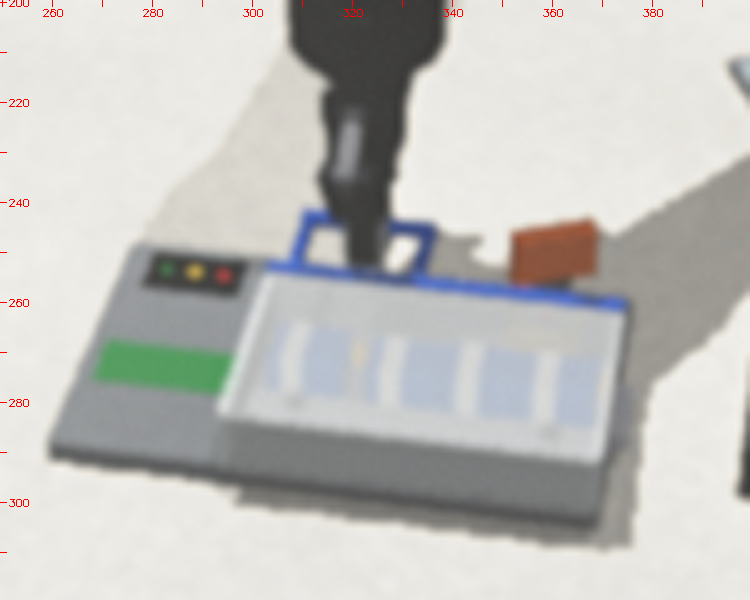

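Emit:
jog_arm:
  plan:
    - [0,0,0,-1,0,0.5,0.9]
    - [0,0,0,-1,0,0.5,0.7]
    - [0,0,0,-1,0,0.5,0.5]
    - [0,0,0,-1,0,0.5,0.5]
    - [0,0,0,-1,0,1,0.5]

```text
clock: 50.5
eef_pos: [0.4746, -0.009, 0.0473]
ee_rot: [2.291, 2.149, 0.0]
force: [0.3, 0.3, 0.3]
finger_gap: 0.0429
```

Emit:
jog_arm:
  plan:
    - [0,0,0,0,0,10,0.5]
    - [0,0,0,0,0,30,0.5]
    - [0,0,0,0,0,70,0.5]
    - [0,0,0,0,0,120,0.5]
    - [0,0,0,0,30,170,0.5]

```text
clock: 51.12
eef_pos: [0.4742, 0.0187, 0.2194]
ee_rot: [2.297, 2.142, -0.0]
force: [0.8, 1.5, 0.2]
finger_gap: 0.0424
```

Emit:
jog_arm:
  plan:
    - [0,0,0,-5,50,20,0.5]
    - [0,0,0,-10,105,30,0.5]
    - [0,0,0,-20,160,30,0.5]
    - [0,0,0,-30,215,30,0.5]
    - [0,0,0,-40,270,30,0.5]

```text
clock: 51.75
eef_pos: [0.434, 0.2925, 0.2482]
ee_rot: [-2.291, -2.149, -0.002]
force: [0.7, -0.8, 0.0]
finger_gap: 0.043
```

```bash
python3 st.py;  python3 - <<'E'
from h import *
im=snapshot("scene"); cv2.imwrite("pics/scene12.png",im[:,:,::-1]); crop(im,"s24.png",250,200,400,320,5)
im=snapshot("top"); cv2.imwrite("pics/top12.png",im[:,:,::-1])
crop(im,"t24.png",255,165,385,270,6)
E
```

```text
51.75 [0.434  0.2925 0.2482] yaw -0.0642 z [ 0.001  0.001 -1.   ] F [ 0.7 -0.8  0. ] gap 0.043 q [-1.46  0.26  0.94  1.86 -0.23  1.14 -0.5 ]
```

View pics/s24.png

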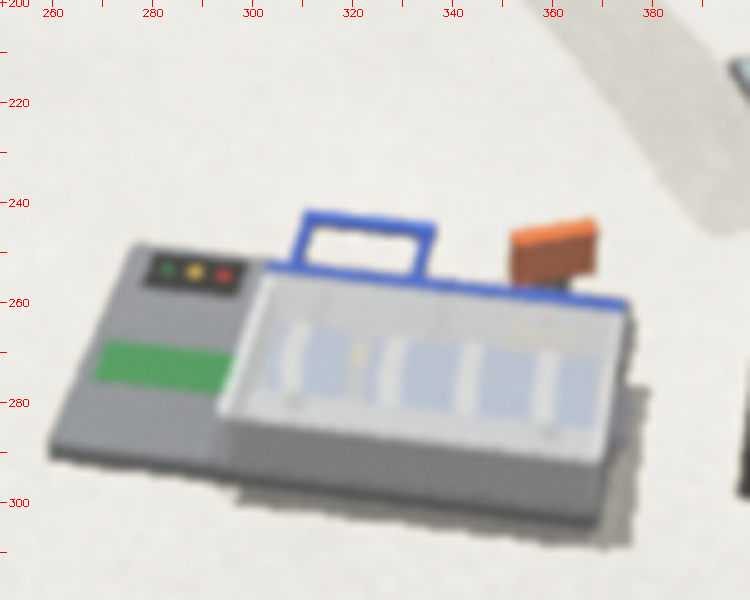

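View pics/t24.png

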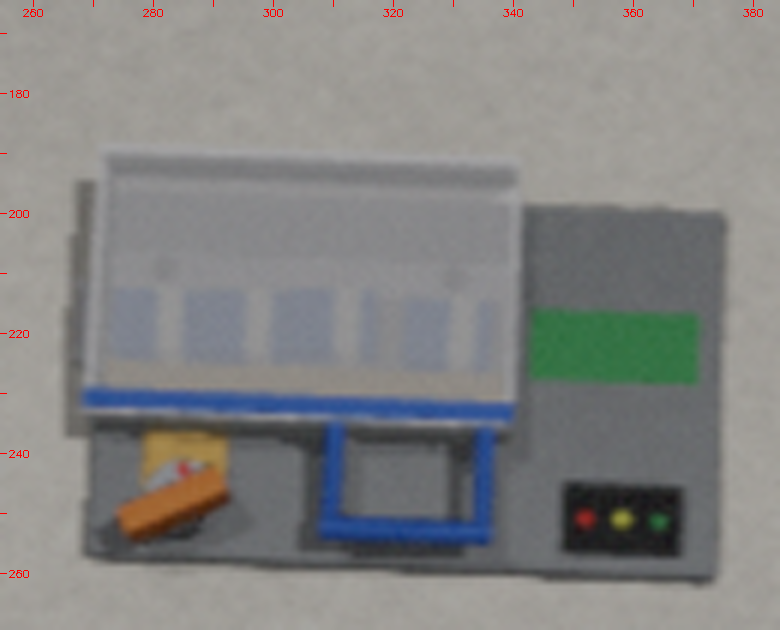

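View pics/top12.png

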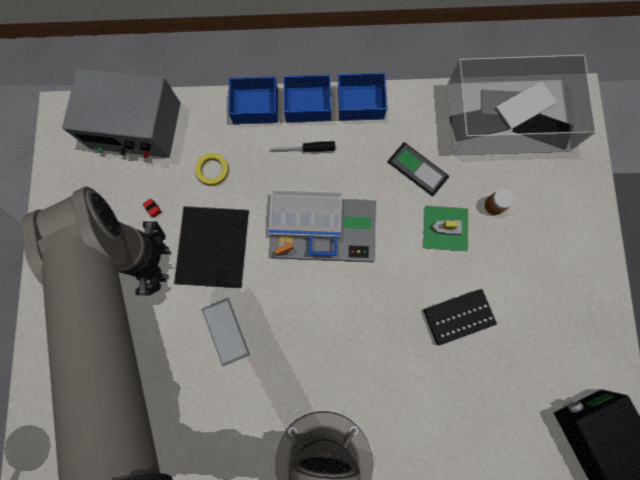

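Emit:
jog_arm:
  plan:
    - [0,0,0,10,-55,-10,0.8]
    - [0,0,0,20,-115,-30,1]
    - [0,0,0,30,-175,-50,1]
    - [0,0,0,40,-235,-70,1]
    - [0,0,0,41,-290,-90,1]

```text
clock: 52.48
eef_pos: [0.476, -0.0008, 0.1579]
ee_rot: [2.29, 2.148, 0.003]
force: [0.8, -0.2, -0.2]
finger_gap: 0.0003
```

```bash
python3 st.py
```

```text
52.475 [ 0.476  -0.0008  0.1579] yaw -0.064 z [ 0.002  0.    -1.   ] F [ 0.8 -0.2 -0.2] gap 0.0003 q [-0.92  0.31  0.98  2.06 -0.32  0.93  0.17]
```

Emit:
jog_arm:
  plan:
    - [0,0,0,0,-8,-30,1]
    - [0,0,0,0,-8,-55,1]
    - [0,0,0,0,-8,-75,1]
    - [0,0,0,0,-8,-80,1]
    - [0,0,0,0,-8,-82,1]

```text
clock: 53.1
eef_pos: [0.4757, -0.0068, 0.0761]
ee_rot: [2.291, 2.149, 0.001]
force: [0.3, 0.0, 0.4]
finger_gap: 0.0004
```

```bash
python3 st.py
```

```text
53.1 [ 0.4757 -0.0068  0.0761] yaw -0.0642 z [ 0.001 -0.    -1.   ] F [0.3 0.  0.4] gap 0.0004 q [-0.77  0.45  0.85  2.13 -0.48  0.77  0.33]
```

Emit:
jog_arm:
  plan:
    - [0,0,0,0,0,-1,1]
    - [0,0,0,0,0,-2,1]
    - [0,0,0,0,0,-3,1]
    - [0,0,0,0,0,-4,1]
    - [0,0,0,0,0,-4,1]

```text
clock: 53.72
eef_pos: [0.4758, -0.0065, 0.0727]
ee_rot: [-2.291, -2.148, -0.002]
force: [-3.7, 0.1, 11.7]
finger_gap: 0.0002
```

```bash
python3 st.py
```

```text
53.725 [ 0.4758 -0.0065  0.0727] yaw -0.0641 z [ 0.     0.002 -1.   ] F [-3.7  0.1 11.7] gap 0.0002 q [-0.76  0.45  0.84  2.13 -0.49  0.76  0.33]
```

Emit:
jog_arm:
  plan:
    - [0,0,0,0,0,-1,1]
    - [0,0,0,0,0,-1,1]
    - [0,0,0,0,0,-1,1]
    - [0,0,0,0,0,-1,1]
    - [0,0,0,0,0,-1,1]

```text
clock: 54.35
eef_pos: [0.4758, -0.0065, 0.0725]
ee_rot: [-2.29, -2.148, -0.003]
force: [-5.5, 0.8, 21.0]
finger_gap: 0.0001
```

Emit:
jog_arm:
  plan:
    - [0,0,0,0,0,10,1]
    - [0,0,0,0,0,40,1]
    - [0,0,0,0,0,90,0.9]
    - [0,0,0,-5,30,140,0.7]
    - [0,0,0,-15,80,170,0.5]

```text
clock: 54.98
eef_pos: [0.4615, 0.0725, 0.243]
ee_rot: [2.296, 2.142, 0.005]
force: [0.0, 1.4, -0.8]
finger_gap: 0.0419
```

Emit:
jog_arm:
  plan:
    - [0,0,0,-5,50,10,0.5]
    - [0,0,0,-10,105,10,0.5]
    - [0,0,0,-20,160,10,0.5]
    - [0,0,0,-25,205,10,0.5]
    - [0,0,0,-25,205,10,0.5]

```text
clock: 55.6
eef_pos: [0.4339, 0.2829, 0.2502]
ee_rot: [2.283, 2.158, -0.0]
force: [0.4, -0.8, -0.6]
finger_gap: 0.0426
```

```bash
python3 st.py;  python3 - <<'E'
from h import *
im=snapshot("scene"); cv2.imwrite("pics/scene13.png",im[:,:,::-1])
im=snapshot("top"); cv2.imwrite("pics/top13.png",im[:,:,::-1])
crop(im,"t25.png",255,165,480,270,3)
E
```

```text
55.6 [0.4339 0.2829 0.2502] yaw -0.0563 z [ 0. -0. -1.] F [ 0.4 -0.8 -0.6] gap 0.0426 q [-1.47  0.25  0.95  1.87 -0.22  1.14 -0.49]
```

View pics/scene13.png

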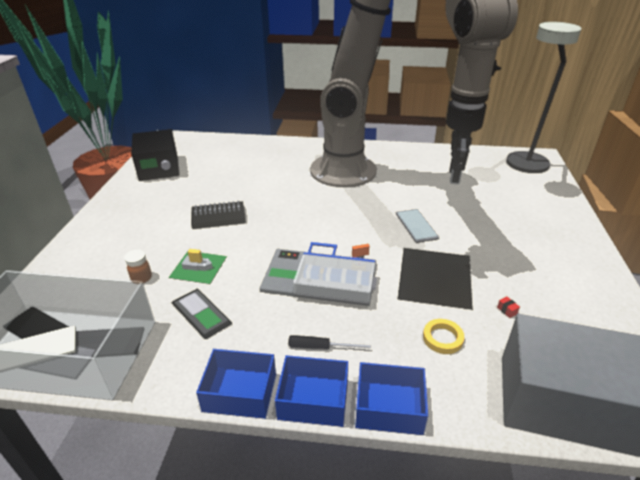

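View pics/t25.png

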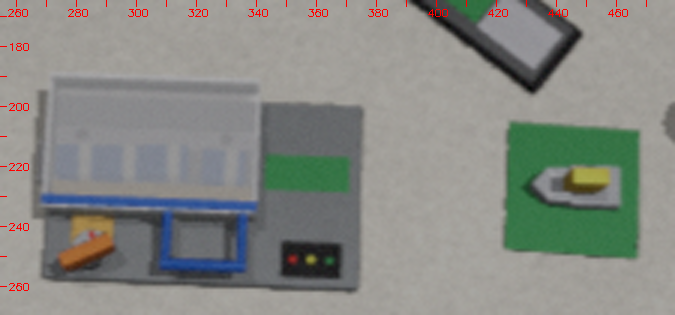

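```bash
python3 -c "
from rig import *
print(close_job())"
```

```text
the job is handed in; nothing more can be done
None
```

The dock is ready and the job is handed in, at about 56 s on the robot's clock. No verdict was reported.

- **Hood up:** I swung the hood up to about 1.6 rad.
- **Lane gap:** I turned the bolt about 1.0 rad clockwise. The gap measured 24 mm before in the pictures and 31 mm after, so it lies between the 28 mm and 33 mm ends of the gauge.
- **Gauge check:** The narrow end slid in flat with only light drag. At the expected depth the wide end stopped hard at the mouth: the force rose to 12 N with no further movement.
- **Gauge back:** The gauge is back on its green pad, fully inside the edges in the last picture.
- **Cells:** All four blue cells were present and now lie lengthwise on the lane floor. The three far ones touch or nearly touch. The fourth has a gap of about 1 cm behind it and sits about 6 mm inside the mouth.
- **Hood closed:** I lowered the hood by its handle. A light press on the bar afterwards met a firm stop at 21 N, at the height expected for fully closed.

In the last pictures the mat is empty, the red dead cell and the other things are where they were, and the arm is clear of everything. I noticed no knocked parts and no slack in the grip.

The two cameras disagreed by up to about 8 mm in x on the dock plate. I used the top camera and corrected it by about 1 to 2 mm from what the gripper felt on contact.

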